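# Start the closing screw of a filtration vessel

### The arm

A 7-joint arm with a two-finger parallel gripper is mounted at the origin on the work surface. World frame = base frame: x ahead of the robot, y to its left, z up, the work surface at z = 0. Lengths are in m, angles in degrees, forces in N, time in s.
With the tool pointing down it reaches from about 0.4 to 0.75 m from the base axis. Payload 19.5 kg.
Tool frame: the origin (TCP) lies between the finger pads; the fingertips stand 14 mm ahead of it and the grasp point (between the pads) lies 5 mm behind it; z points along the fingers, y is the direction in which the jaws open and shut (so a half turn about z gives the same grasp; the last joint's range is limited). The gripper opens to 85 mm and grips with 20 to 120 N. Pads are 22 mm wide; open, the fingers measure 114 mm over their backs; the gripper's body (76 mm by 85 mm) begins 54 mm behind the grasp point. The pads swing forward as they close: fully open they stand 13 mm farther back than shut.
Start: joints at [-67.191, 40.479, -1.581, 85.061, 1.261, 54.483, -4.326], TCP at [0.245, 0.52, 0.245] pointing down, gripper open.
Joint ranges: [-155.06, 155.06], [-18.47, 123.98], [-90, 86.84], [0, 140.48], [-83.41, 263.41], [0, 116], [-161.91, 161.91]. Speed limits (degrees/s): [108.29, 108.29, 147.25, 147.25, 172.46, 172.46, 172.46].

### API

Orientations are given as a 3x3 rotation matrix whose columns are the frame's x, y, z axes.
In Python, from station import ctrl gives the robot as it stands. The module is installed in compiled form; this text tells all that it offers.
- The arm moves only by the shell command python3 -m jog 'ROWS' [OPENING]. ROWS is a JSON object of lists of equal length, an entry for each row: "xyz": the shift along the tool's x, y, z in cm, a list of three; "rot": the turn, a rotation vector about the tool's x, y, z in rad, a list of three. In form: {"xyz": [[x, y, z], ...], "rot": [[rx, ry, rz], ...]}. A call has 1 to 12 rows; each row is the pose to reach, as a shift and turn from the pose commanded when the call began, along the tool's axes at that moment; what a row does not reach only later rows make up. A row lasts 1/12 s, in which the tool goes at most 41.7 mm and 7.16 degrees, less where a joint would pass 70% of its speed; a pose out of reach is approached as far as the arm can. A call with a gripper value outside its range is refused whole. OPENING is the finger opening in cm, from 0 to 8.54, set as the call begins (- or left out, the last holds). The fingers move at their own pace and stop on an object; the grip force is fixed at half the most. Time passes only in rows, so rows that repeat a pose let the fingers close. It gives the time, the measured TCP pose, the force and the opening at its end, in the units of the state.
- ctrl.get_state(): the state, without advancing time (a new reading comes with each control period).
- ctrl.grab_frame(name): name is "side" or "top" or "wrist"; returns the picture (420x560x3 uint8, red, green, blue); there is no depth.
- ctrl.camera_params(name): a dict with "intrinsics" (3x3 intrinsics, pixels), "pose" (4x4, takes a point from camera to world coordinates). Camera axes: x right, y down, z forward; pixel columns grow to the right and rows downward; lengths in m; the calibration is good to about 2 mm. A picture is of the moment at which its call begins: read the wrist's pose just before it. camera_params takes no time and is no camera call; for the wrist camera it gives the pose at the moment of the call.
- ctrl.close_job(): hands the job in, once; it reports no verdict.
The state is a dict: "time_s": time; "joint_pos": joint angles; "dq": joint speeds; "effort": joint torques, N m; "tcp_pos": TCP position; "tool_rot": TCP orientation; "wrist_force": force on the tool from outside, world axes, zero at the start; "moment": the same for the moment, N m; "grip_width": opening from 0.0 (shut) to 1.0 (fully open).
Only numpy, scipy, OpenCV 4.12 (cv2) and the standard library are available. Lean on these libraries where they do the work, as an engineer would, in place of code of your own. Each camera call takes 0.05 s, during which the arm holds its last target.

### The job

Take the black crank knob on the handwheel of the steel filtration vessel and turn the wheel backward (anticlockwise seen from above) until the spindle in its middle suddenly drops into its thread; stop there, turn the wheel forward (clockwise) one full turn so that the screw is started, and hold it there: finish with the gripper still holding the crank knob, wheel at rest. Leave the other things on the bench where they stand.

Things in the scene. Friction and masses are not known exactly. Their poses are not given: they have to be found in the camera images.
- handwheel (a joint): Angle of the vessel's handwheel in rad; grows clockwise seen from above (forward, screwing in), falls anticlockwise (backward). It turns with light friction (about 0.12 N m, 2 N at the knob) and stays where it is left. The wheel is a closed aluminium disc with three ribs and a round rim, 152 mm across, level, at a fixed height (it does not rise or sink).
- knob_center (a point): Centre (half-way up) of the crank knob: an upright black cylinder 22 mm in diameter, 45 mm tall, standing on the wheel's rim 70 mm from the wheel's axis, its foot 1 mm above the wheel's upper face. It spins freely about its own upright axis, so a gripper holding it can go round the circle without turning.
- wheel_center (a point): Point on the wheel's upright axis at the height of the top of its rim (the upper face, 140 mm above the bench); the knob circles round it at 70 mm. Nothing but the knob and the spindle stands above this height within the wheel.
- spindle (a joint): How far the screw spindle has sunk from its highest point, in m (0 to 0.028). It turns with the wheel, slides freely through its hub and is pressed down by weight and a spring; right-hand thread, 10 mm a turn. It starts riding on top of the thread at 0.001 to 0.008. Turned backward it climbs to about 0, then drops at once to about 0.010; from there forward turning sinks it to about 0.020 in one turn.
- spindle_top (a point): Centre of the flat top of the spindle: a steel disc 30 mm across on an 18 mm grooved rod out of the wheel's hub, 42 mm above the wheel's upper face when highest. It shows the drop of 10 mm, which comes 1.0 to 4.8 rad of backward turning after the start; the thread is hidden in the collar and its angle differs each time. Turned on backward it would climb and drop again once a turn.
- vessel: The steel filtration vessel, fixed to the bench: square foot 160 mm wide, round body 132 mm across, dark knurled collar on top, handwheel above it; a short outlet tap on its -x side. Origin: centre of its underside, below the wheel's axis, z up.
- crank_knob: The crank knob itself (see knob_center); origin at the centre of its foot.
- beaker: Bystander: glass beaker, 72 mm wide, 90 mm tall; origin at the centre of its underside. Stands loose, to be left alone.
- media_bottle: Bystander: glass bottle with blue cap, 70 mm wide, 120 mm tall; origin at the centre of its underside. Stands loose, to be left alone.
- salt_jar: Bystander: white jar with red cap, 60 mm wide, 90 mm tall; origin at the centre of its underside. Stands loose, to be left alone.
- stain_pot: Bystander: small amber pot with black cap, 40 mm wide, 60 mm tall; origin at the centre of its underside. Stands loose, to be left alone.
- weigh_boat: Bystander: white square weighing boat, 70 mm wide, 18 mm tall; origin at the centre of its underside. Stands loose, to be left alone.
- tube_rack: Bystander: yellow tube rack, 70 x 170 x 35 mm; origin at the centre of its underside. Stands loose, to be left alone.
- spatula: Bystander: steel spatula, 170 mm long, lying flat; origin at the centre of its underside. Stands loose, to be left alone.
Not all that is in view belongs to the job. Of the things that look like the vessel, the larger one is meant.

How it is judged:
By the outcome, as a careful person would: the job done as asked, in the order asked, and still so for the second after the job is handed in, while the arm keeps its last pose, push and grip.
It also fails if it takes over 58 s, if anything falls off the work surface, if the arm or the gripper's body presses on something with over 40 N, if the wrist force passes 120 N, or if a joint passes its speed limit or range.

## Working session

There is one attempt and no reset: what is moved stays moved. The work goes in short steps, Python scripts to look and compute and a shell command to move; the robot and the scene stay as the last step left them, time stands still between calls to the robot, and variables do not carry over. Pictures are saved under pics/ and viewed, and the job is handed in when it is done.

```bash
mkdir -p pics; ls; python3 - <<'E'
from station import ctrl
import cv2
s=ctrl.get_state(); print(s)
for n in("side","top"):
    im=ctrl.grab_frame(n); cv2.imwrite(f"pics/{n}0.png",im[:,:,::-1])
    p=ctrl.camera_params(n); print(n,p["intrinsics"],p["pose"])
E
```

```text
pics
{'time_s': 0.0, 'joint_pos': array([-67.19117358,  40.51344191,  -1.58382461,  85.08506129,
         1.25875465,  54.48231491,  -4.32399152]), 'dq': array([ 0.04701206,  0.11438305, -0.00195631,  0.01945832,  0.06784121,
        0.02079984,  0.09988744]), 'effort': array([ 6.04072902e-04, -8.83229756e+01,  1.23464607e+00, -2.36170113e+01,
        1.69090438e-02,  6.54591931e-03,  3.36494693e-06]), 'tcp_pos': array([0.24467919, 0.52005972, 0.24482934]), 'tool_rot': array([[-9.04856133e-01,  4.25717218e-01, -4.77561462e-04],
       [ 4.25717486e-01,  9.04855578e-01, -1.00208497e-03],
       [ 5.51932818e-06, -1.11004899e-03, -9.99999384e-01]]), 'wrist_force': array([-0.03696607,  0.15712024, -0.63867283]), 'moment': array([-0.05440436,  0.00816872,  0.0178038 ]), 'grip_width': 1.0044628913226088}
side [[409.53866807   0.         279.90962476]
 [  0.         409.53866807 211.69175462]
 [  0.           0.           1.        ]] [[ 0.81153995 -0.30372218  0.49915504 -0.02011099]
 [-0.58383987 -0.45529873  0.67218604 -0.80786847]
 [ 0.02310685 -0.83693244 -0.54681822  0.79598689]
 [ 0.          0.          0.          1.        ]]
top [[448.49268287   0.         284.39543108]
 [  0.         448.49268287 207.00995271]
 [  0.           0.           1.        ]] [[-0.02662399 -0.97859339  0.20407387  0.319107  ]
 [-0.99964377  0.02644502 -0.00360451  0.02191975]
 [-0.00186939 -0.20409714 -0.97894886  1.41665596]
 [ 0.          0.          0.          1.        ]]
```

View pics/side0.png

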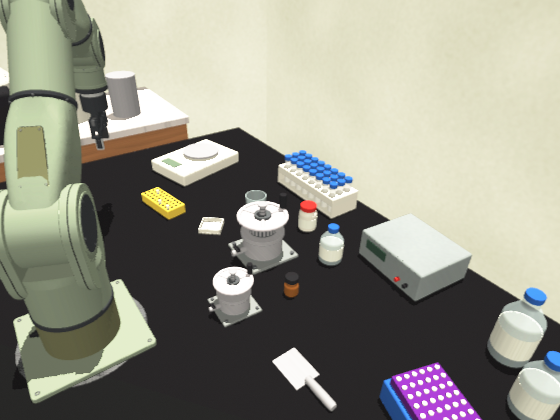

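View pics/top0.png

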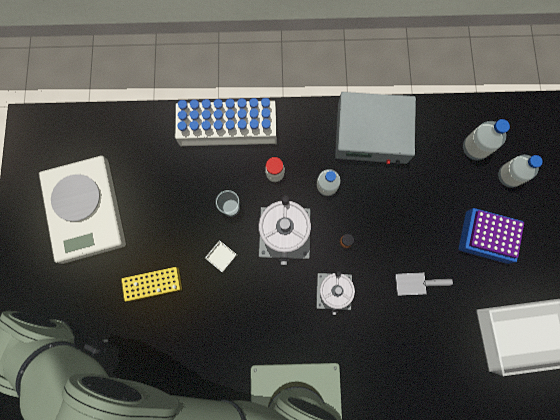

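The top view shows two vessels that look alike: the larger with its wheel at about (285,226) and a black knob at about (285,202), and the smaller at about (337,291) with its knob at (337,275). The larger is meant. In the side view they are at (263,217) and (233,283). I'll check close crops next.

```bash
python3 - <<'E'
import cv2,numpy as np
a=cv2.imread("pics/top0.png")[180:320,210:380]; b=cv2.imread("pics/side0.png")[180:320,195:335]
a=cv2.resize(a,None,fx=2.6,fy=2.6,interpolation=cv2.INTER_CUBIC);b=cv2.resize(b,None,fx=2.5,fy=2.6,interpolation=cv2.INTER_CUBIC)
cv2.imwrite("pics/crop0.png",np.hstack([a,b]))
E
```

```text
(no output)
```

View pics/crop0.png

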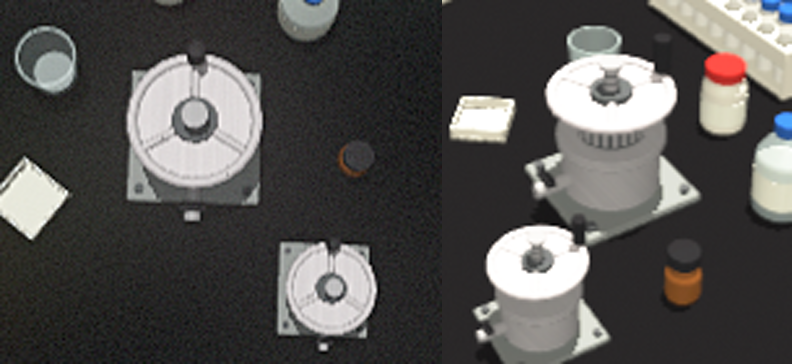

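The crops confirm it: the larger vessel's knob is the black cylinder at the far (+x) edge of the wheel. It sits at crop (197,50), which is top pixel (286,199), and at side pixel of about (283,203). Next I measure the wheel centre and the knob.

```bash
cat > h.py <<'E'
import numpy as np,cv2
from station import ctrl
def ray(n,uv,P=None):
    P=P or ctrl.camera_params(n); T=np.array(P["pose"]);K=np.array(P["intrinsics"])
    d=T[:3,:3]@np.linalg.inv(K)@np.array([uv[0],uv[1],1.]); return T[:3,3],d
def onz(n,uv,z,P=None):
    o,d=ray(n,uv,P); return o+d*(z-o[2])/d[2]
def proj(n,X,P=None):
    P=P or ctrl.camera_params(n); T=np.array(P["pose"]);K=np.array(P["intrinsics"])
    c=T[:3,:3].T@(np.array(X)-T[:3,3]); p=K@c; return p[:2]/p[2]
E
python3 - <<'E'
from h import *
for n,box in(("top",(250,180,325,270)),("side",(225,190,305,270))):
    im=cv2.imread(f"pics/{n}0.png"); x0,y0,x1,y1=box
    c=im[y0:y1,x0:x1]; g=c.min(axis=2)
    for th in (150,175,195,215):
        m=(g>th).astype(np.uint8)
        m=cv2.morphologyEx(m,cv2.MORPH_CLOSE,np.ones((5,5)))
        cs,_=cv2.findContours(m,cv2.RETR_EXTERNAL,cv2.CHAIN_APPROX_NONE)
        k=max(cs,key=cv2.contourArea); h=cv2.convexHull(k)
        e=cv2.fitEllipse(h); uv=(e[0][0]+x0,e[0][1]+y0)
        print(n,th,cv2.contourArea(k),e[1],e[2],np.round(uv,1),onz(n,uv,.138).round(4))
# knob dark in top
for n,uv in(("top",(286,199)),("side",(283,197))): print(n,onz(n,uv,.185).round(4))
im=cv2.imread("pics/side0.png");c=cv2.resize(im[180:280,215:325],None,fx=7,fy=6,interpolation=cv2.INTER_NEAREST)
c=cv2.convertScaleAbs(c,alpha=1.6,beta=15)
cv2.imwrite("pics/crop1.png",c)
im=cv2.imread("pics/top0.png");c=cv2.resize(im[180:270,240:330],None,fx=6.6,fy=6.6,interpolation=cv2.INTER_NEAREST)
c=cv2.convertScaleAbs(c,alpha=1.6,beta=15)
cv2.imwrite("pics/crop2.png",c)
E
```

```text
top 150 2139.0 (51.392616271972656, 65.67166900634766) 51.518592834472656 [281.  228.3] [0.5232 0.0287 0.138 ]
top 175 1916.5 (50.17308807373047, 51.289222717285156) 95.05022430419922 [284.3 225.7] [0.5305 0.0188 0.138 ]
top 195 1850.0 (49.25859069824219, 50.54989242553711) 86.93745422363281 [284.3 225.7] [0.5306 0.019  0.138 ]
top 215 1655.0 (47.407310485839844, 48.92881393432617) 88.0356216430664 [284.3 225.1] [0.5322 0.0189 0.138 ]
side 150 1401.0 (41.68967056274414, 54.10920333862305) 100.6158676147461 [260.9 210.7] [0.537  0.0365 0.138 ]
side 175 1197.5 (38.018802642822266, 53.88764572143555) 98.86834716796875 [260.8 211.9] [0.5331 0.031  0.138 ]
side 195 1142.5 (30.307580947875977, 51.44368362426758) 90.954833984375 [262.1 215.2] [0.5267 0.0146 0.138 ]
side 215 1109.5 (29.212493896484375, 51.269771575927734) 90.63363647460938 [262.2 215.3] [0.5267 0.0141 0.138 ]
top [0.5988 0.0123 0.185 ]
side [0.5903 0.0012 0.185 ]
```

View pics/crop1.png

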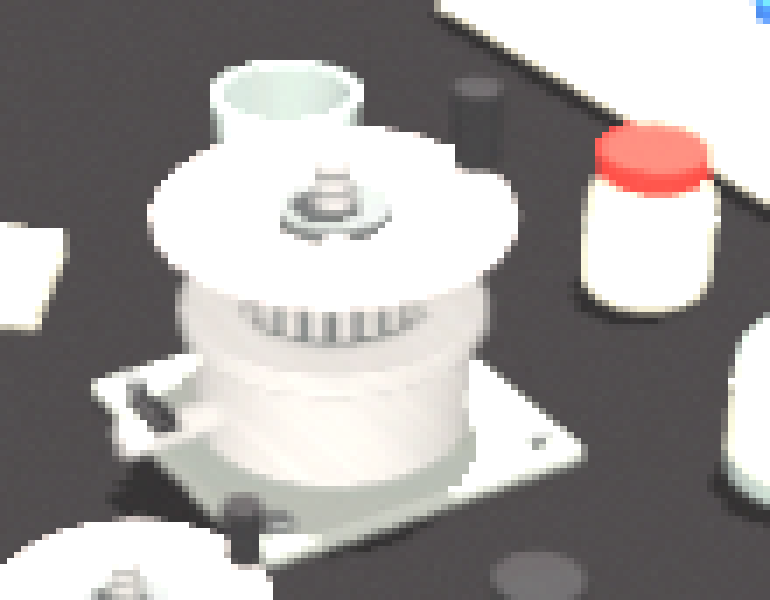

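View pics/crop2.png

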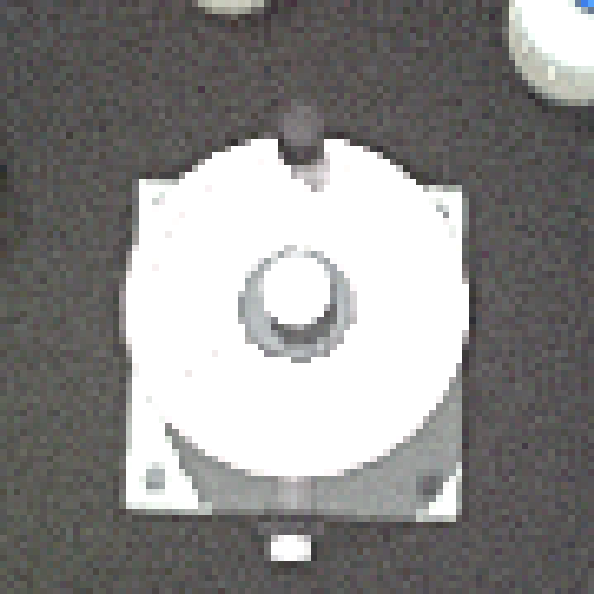

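```bash
python3 - <<'E'
from h import *
for n,uv in(("top",(284.6,226.0)),("side",(262.4,215.7))): print("wheel",n,onz(n,uv,.137).round(4))
for n,uv in(("top",(285.3,198.)),("side",(283.1,194.3))): print("knobtop",n,onz(n,uv,.186).round(4))
for n,uv in(("top",(284.7,224.1)),("side",(262.4,208.8))):
  for z in (.175,.182):print("spindle",n,z,onz(n,uv,z).round(4))
for nm,uv,z in(("beaker",(228,201),.09),("jar",(275,166),.09),("bottle",(329.5,176),.12),("pot",(347,241),.06),("smallwheel",(338,291),.1),("smallknob",(338,274),.13)): print(nm,onz("top",uv,z).round(3))
w=ctrl.camera_params("wrist");s=ctrl.get_state();T=np.eye(4);T[:3,:3]=s["tool_rot"];T[:3,3]=s["tcp_pos"]
print(w["intrinsics"],(np.linalg.inv(T)@w["pose"]).round(3))
im=ctrl.grab_frame("wrist");cv2.imwrite("pics/w0.png",im[:,:,::-1])
E
```

```text
wheel top [0.5298 0.0181 0.137 ]
wheel side [0.5269 0.0131 0.137 ]
knobtop top [0.6015 0.0142 0.186 ]
knobtop side [0.5986 0.012  0.186 ]
spindle top 0.175 [0.529  0.0178 0.175 ]
spindle top 0.182 [0.5278 0.0178 0.182 ]
spindle side 0.175 [ 0.5146 -0.0053  0.175 ]
spindle side 0.182 [ 0.5086 -0.0143  0.182 ]
beaker [0.619 0.187 0.09 ]
jar [0.725 0.043 0.09 ]
bottle [ 0.681 -0.12   0.12 ]
pot [ 0.491 -0.171  0.06 ]
smallwheel [ 0.342 -0.131  0.1  ]
smallknob [ 0.389 -0.13   0.13 ]
[[325.88438951   0.         282.4513578 ]
 [  0.         325.88438951 209.05879617]
 [  0.           0.           1.        ]] [[ 0.001 -0.965 -0.264  0.066]
 [ 1.     0.001  0.001  0.   ]
 [-0.    -0.264  0.965 -0.129]
 [ 0.     0.     0.     1.   ]]
```

View pics/w0.png

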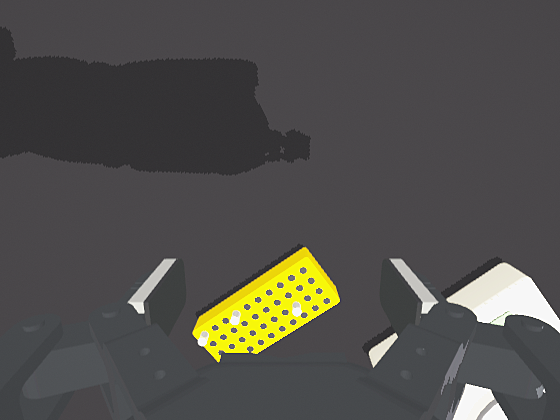

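The start view shows only the tube rack below the open gripper, and the tool hangs straight down. The wheel axis is near (0.528, 0.016) and the knob near (0.600, 0.013). I'll move over the wheel, turning tool x towards -x, so the wrist camera sees both the knob and the spindle.

```bash
python3 -m jog '{"xyz":[[-1.5,-1,0],[-4,-2.6,0],[-7,-4.5,0],[-10,-6.5,0],[-13,-8.4,0],[-16,-10.3,0],[-19,-12.3,0],[-22,-14.2,0],[-25,-16.2,0],[-28,-18.1,0],[-31,-20,0],[-34,-22,0]],"rot":[[0,0,-0.02],[0,0,-0.06],[0,0,-0.1],[0,0,-0.14],[0,0,-0.18],[0,0,-0.22],[0,0,-0.26],[0,0,-0.3],[0,0,-0.34],[0,0,-0.38],[0,0,-0.42],[0,0,-0.44]]}'
python3 - <<'E'
from h import *
s=ctrl.get_state();print(s["tool_rot"].round(3))
d=np.array([.56,.015,.245])-s["tcp_pos"];print((s["tool_rot"].T@d*100).round(2))
E
```

```text
time_s: 1.15
tcp_pos: [0.4594, 0.1748, 0.2452]
tool_rot: [[-1.0, -0.003, -0.0], [-0.003, 1.0, -0.0], [0.0, -0.0, -1.0]]
wrist_force: [0.7, 0.0, 0.6]
grip_width: 1.001
[[-1.    -0.003 -0.   ]
 [-0.003  1.    -0.   ]
 [ 0.    -0.    -1.   ]]
[-10.01 -16.01   0.02]
```

```bash
python3 -m jog '{"xyz":[[-1.5,-2.5,0],[-3,-5,0],[-4.5,-7.5,0],[-6,-10,0],[-7.5,-12.5,0],[-9,-14.5,0],[-10,-15.9,0],[-10,-15.9,0],[-10,-15.9,0]],"rot":[[0,0,0],[0,0,0],[0,0,0],[0,0,0],[0,0,0],[0,0,0],[0,0,0],[0,0,0],[0,0,0]]}'
cat >> h.py <<'E'
def wsnap(name):
    P=ctrl.camera_params("wrist"); s=ctrl.get_state()
    im=ctrl.grab_frame("wrist")[:,:,::-1].copy(); cv2.imwrite(f"pics/{name}.png",im)
    np.savez(f"pics/{name}.npz",K=P["intrinsics"],T=P["pose"],tcp=s["tcp_pos"],R=s["tool_rot"])
    return im,P,s
E
python3 -c "
from h import *
im,P,s=wsnap('w1');print(s['tcp_pos'],s['time_s'])"
```

```text
time_s: 1.9
tcp_pos: [0.5588, 0.017, 0.2449]
tool_rot: [[-1.0, 0.001, -0.001], [0.001, 1.0, 0.0], [0.001, 0.0, -1.0]]
wrist_force: [0.2, 0.6, -0.2]
grip_width: 1.002
[0.55875627 0.01696849 0.24490253] 1.9
```

View pics/w1.png

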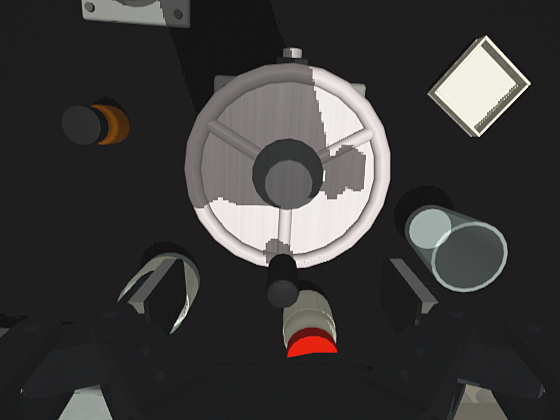

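The picture shows the whole wheel (outer rim u 186–390, v 63–268), the knob top at about (284,293) with its foot near (280,262), and the spindle disc at about (291,184). Next I fit these.

```bash
python3 - <<'E'
from h import *
im=cv2.imread("pics/w1.png");d=np.load("pics/w1.npz");P=dict(intrinsics=d["K"],pose=d["T"])
g=im.min(axis=2)
m=((g>60)).astype(np.uint8);m[:62]=0;m[:,:184]=0;m[:,393:]=0;m[270:]=0;m[:95,:225]=0; m[:95,352:]=0
m=cv2.morphologyEx(m,cv2.MORPH_CLOSE,np.ones((9,9)));m=cv2.morphologyEx(m,cv2.MORPH_OPEN,np.ones((9,9)))
cs,_=cv2.findContours(m,cv2.RETR_EXTERNAL,cv2.CHAIN_APPROX_NONE);k=max(cs,key=cv2.contourArea);e=cv2.fitEllipse(cv2.convexHull(k));print(e,onz("w",e[0],.135,P),onz("w",e[0],.138,P))
o=im.copy();cv2.ellipse(o,e,(0,0,255),1)
for uv,z in(((284,293),.186),((284,293),.18)):print("knob",onz("w",uv,z,P))
for z in (.175,.182):print("sp",onz("w",(291,184),z,P))
c=cv2.resize(cv2.convertScaleAbs(o[120:320,220:360],alpha=1.8,beta=20),None,fx=3,fy=3);
b=cv2.resize(o[50:290,170:410],(480,480));b=cv2.copyMakeBorder(b,0,120,0,0,0)
cv2.imwrite("pics/c3.png",np.hstack([c[:600],b[:, :370]]))
E
```

```text
((287.1838073730469, 165.2772979736328), (206.53738403320312, 207.04026794433594), 174.75033569335938) [0.52467747 0.02048496 0.135     ] [0.52427718 0.02044111 0.138     ]
knob [0.6000457  0.01797336 0.186     ]
knob [0.60346743 0.01800472 0.18      ]
sp [0.53095267 0.02230724 0.175     ]
sp [0.52961041 0.02212031 0.182     ]
```

View pics/c3.png

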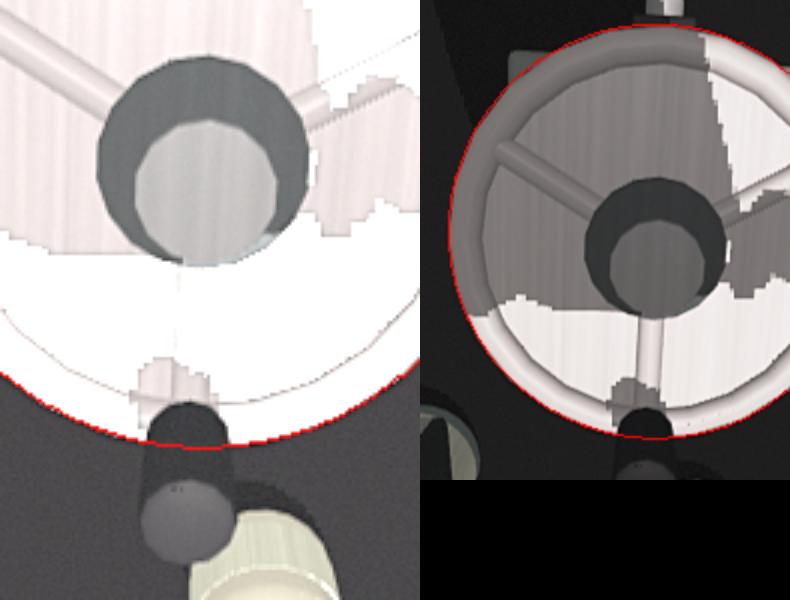

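```bash
python3 - <<'E'
from h import *
from scipy.optimize import least_squares
im=cv2.imread("pics/w1.png");d=np.load("pics/w1.npz");P=dict(intrinsics=d["K"],pose=d["T"])
print(d["tcp"],d["T"].round(4))
el=cv2.ellipse2Poly
t=np.linspace(0,2*np.pi,60);c=(287.18,165.28);pts=[(c[0]+103.4*np.cos(a),c[1]+103.4*np.sin(a)) for a in t]
for z in(.13,.134,.138):
    X=np.array([onz("w",p,z,P)[:2] for p in pts])
    r=least_squares(lambda q:np.hypot(X[:,0]-q[0],X[:,1]-q[1])-q[2],[.53,.02,.07]);print(z,r.x.round(4),abs(r.fun).max())
for z in(.174,.178,.182):print("sp",z,onz("w",(288.7,184),z,P).round(4),"diam",0.030*326/(1), )
print("knob",onz("w",(282.7,293.7),.186,P),"foot",onz("w",(280,262),.141,P))
print(proj("top",[.528,.018,.138]),proj("side",[.528,.018,.138]),proj("side",[.528,.018,.178]),proj("w",[.528,.018,.138],P))
E
```

```text
[0.55875627 0.01696849 0.24490253] [[ 4.000e-04  9.648e-01  2.631e-01  4.928e-01]
 [ 1.000e+00 -4.000e-04  0.000e+00  1.700e-02]
 [ 1.000e-04  2.631e-01 -9.648e-01  3.741e-01]
 [ 0.000e+00  0.000e+00  0.000e+00  1.000e+00]]
0.13 [0.5318 0.0206 0.0778] 0.0002108033336649523
0.134 [0.5312 0.0205 0.0766] 0.0002073489332408418
0.138 [0.5306 0.0205 0.0753] 0.00020389453293361004
sp 0.174 [0.5311 0.0209 0.174 ] diam 9.78
sp 0.178 [0.5304 0.0208 0.178 ] diam 9.78
sp 0.182 [0.5296 0.0207 0.182 ] diam 9.78
knob [0.60054775 0.01713678 0.186     ] foot [0.59889831 0.01508228 0.141     ]
[284.65429148 226.56769319] [261.79698948 214.51736234] [261.78186344 202.81859018] [283.81029284 170.39722397]
```

The wheel axis is at about (0.5305, 0.020) and the knob at about (0.600, 0.017), so their distance is 70 mm, as expected. Now I move over the knob and look once more before going down.

```bash
python3 -m jog '{"xyz":[[-1,0,0],[-2,0,0],[-3,0,0.5],[-4.1,0,1],[-4.1,0,2],[-4.1,0,3],[-4.1,0,4],[-4.1,0,4.5],[-4.1,0,4.5]],"rot":[[0,0,0],[0,0,0],[0,0,0],[0,0,0],[0,0,0],[0,0,0],[0,0,0],[0,0,0],[0,0,0]]}'
python3 -c "
from h import *
im,P,s=wsnap('w2');print(s['tcp_pos'],s['joint_pos'].round(1))"
```

```text
time_s: 2.7
tcp_pos: [0.599, 0.0176, 0.1991]
tool_rot: [[-1.0, -0.001, -0.002], [-0.001, 1.0, -0.0], [0.002, -0.0, -1.0]]
wrist_force: [-0.0, -0.6, -0.2]
grip_width: 1.001
[0.59900179 0.01755553 0.19914114] [  1.9  46.1 -13.9  82.9  12.6  52.7  74.5]
```

View pics/w2.png

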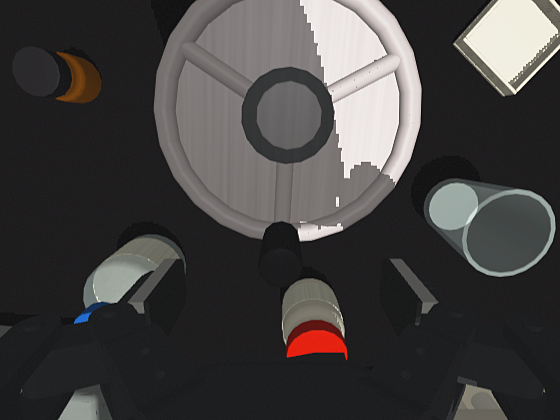

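The knob now stands at (280,255), between the open fingers (u 165 and 405, middle 284). The spindle disc is at (289,115). I go down and close.

```bash
python3 - <<'E'
from h import *
d=np.load("pics/w2.npz");P=dict(intrinsics=d["K"],pose=d["T"])
print(onz("w",(280,262),.186,P),d["tcp"], "sp",[onz("w",(289,115.5),z,P).round(4) for z in(.174,.182)])
im=cv2.imread("pics/w2.png");c=cv2.convertScaleAbs(im[200:300,230:340],alpha=3,beta=30);cv2.imwrite("pics/c4.png",cv2.resize(c,None,fx=5,fy=5))
E
python3 -m jog '{"xyz":[[-0.1,-0.05,0.5],[-0.1,-0.05,1.5],[-0.1,-0.05,2.5],[-0.1,-0.05,3.3],[-0.1,-0.05,3.9],[-0.1,-0.05,4.0],[-0.1,-0.05,4.0]],"rot":[[0,0,0],[0,0,0],[0,0,0],[0,0,0],[0,0,0],[0,0,0],[0,0,0]]}'
python3 -c "
from h import *
im,P,s=wsnap('w3')"
```

```text
[0.59780709 0.01645091 0.186     ] [0.59900179 0.01755553 0.19914114] sp [array([0.5309, 0.0205, 0.174 ]), array([0.531 , 0.0204, 0.182 ])]
time_s: 3.33
tcp_pos: [0.6007, 0.017, 0.1599]
tool_rot: [[-1.0, -0.0, -0.001], [-0.0, 1.0, -0.0], [0.001, -0.0, -1.0]]
wrist_force: [0.4, -0.2, 0.6]
grip_width: 0.997
```

View pics/w3.png

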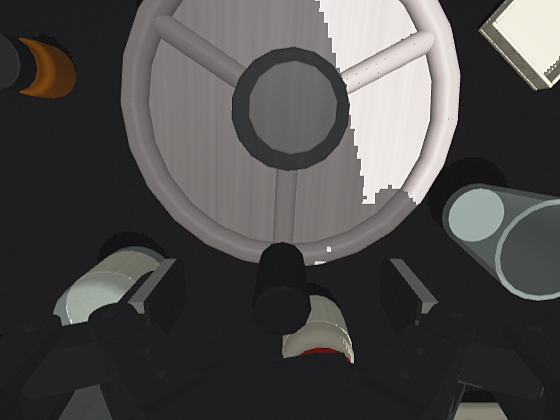

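View pics/c4.png

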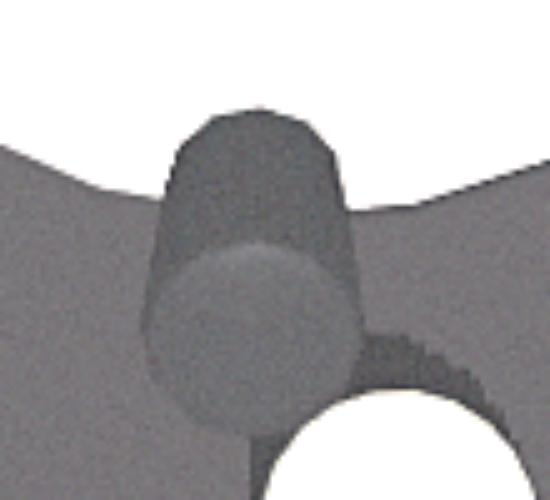

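The knob stands midway between the fingers: its top is at (282,310), and the crop gives its centre at x ≈ 0.600. I close the gripper.

```bash
python3 -m jog '{"xyz":[[0,0,0],[0,0,0],[0,0,0],[0,0,0],[0,0,0],[0,0,0],[0,0,0],[0,0,0]],"rot":[[0,0,0],[0,0,0],[0,0,0],[0,0,0],[0,0,0],[0,0,0],[0,0,0],[0,0,0]]}' 0
python3 -c "
from h import *
im,P,s=wsnap('w4');print(s['wrist_force'],s['grip_width'])"
```

```text
time_s: 4.05
tcp_pos: [0.6009, 0.0169, 0.1606]
tool_rot: [[-1.0, -0.0, 0.0], [-0.0, 1.0, -0.0], [-0.0, -0.0, -1.0]]
wrist_force: [-1.0, 0.0, 6.3]
grip_width: 0.241
[-0.96997743  0.03682976  6.33364052] 0.2413969858837194
```

View pics/w4.png

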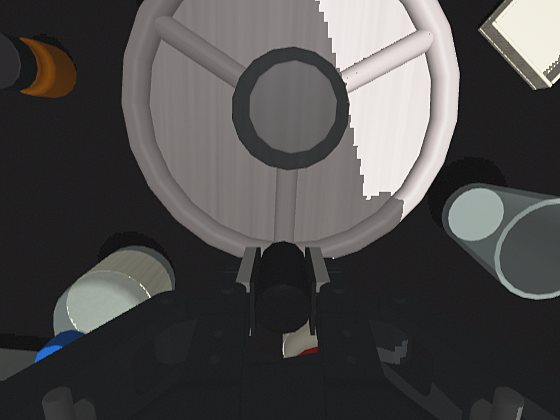

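The fingers have closed on the knob (opening 0.24 × 85.4 ≈ 20.6 mm). The spindle disc shows at about (290,108) inside the dark hub ring. Now I write a spindle-height measure for the wrist camera.

```bash
cat >> h.py <<'E'
def _circ(c):
    if len(c)<20:return 0
    (x,y),r=cv2.minEnclosingCircle(c);return cv2.contourArea(cv2.convexHull(c))/(np.pi*r*r+1e-6)
C=np.array([.5305,.0203])
def spindle(im,P,dbg=None):
    """disc contour near expected place -> z from size and z from position (axis known)"""
    exp=proj("w",[C[0],C[1],.175],P); u,v=exp
    x0,y0=int(max(0,u-95)),int(max(0,v-95)); sub=im[y0:y0+190,x0:x0+190]
    g=cv2.GaussianBlur(cv2.cvtColor(sub,cv2.COLOR_BGR2GRAY),(3,3),0)
    best=None
    for th in range(40,150,4):
        cs,_=cv2.findContours((g>th).astype(np.uint8),cv2.RETR_LIST,cv2.CHAIN_APPROX_NONE)
        for c in cs:
            if len(c)<60: continue
            e=cv2.fitEllipse(cv2.convexHull(c)); a=sum(e[1])/2
            if not 60<a<115 or min(e[1])/max(e[1])<.8 or _circ(c)<.85: continue
            if np.hypot(e[0][0]+x0-u,e[0][1]+y0-v)>40: continue
            q=cv2.contourArea(c)/(np.pi*e[1][0]*e[1][1]/4)
            if best is None or q>best[0] : best=(q,e,th)
    if best is None: return None
    q,e,th=best; cx=(e[0][0]+x0,e[0][1]+y0)
    T=np.array(P["pose"]);K=np.array(P["intrinsics"])
    # size from projecting circle at z
    zs=np.arange(.145,.2,.0005);t=np.linspace(0,2*np.pi,24,endpoint=False)
    A=[];D=[]
    for z in zs:
        pp=np.float32([proj("w",[C[0]+.015*np.cos(k),C[1]+.015*np.sin(k),z],P) for k in t]); ee=cv2.fitEllipse(pp)
        A.append(np.sqrt(ee[1][0]*ee[1][1])); D.append(np.hypot(ee[0][0]-cx[0],ee[0][1]-cx[1]))
    a=np.sqrt(e[1][0]*e[1][1])
    if dbg:
        o=im.copy();cv2.ellipse(o,(cx,e[1],e[2]),(0,0,255),1);cv2.imwrite(dbg,o)
    return dict(uv=np.round(cx,1),d=round(a,1),zsize=float(zs[np.argmin(abs(np.array(A)-a))]),zpos=float(zs[int(np.argmin(D))]),res=round(min(D),1),q=round(q,2),th=th)
E
python3 - <<'E'
from h import *
for n in("w1","w2","w3","w4"):
    im=cv2.imread(f"pics/{n}.png");d=np.load(f"pics/{n}.npz");P=dict(intrinsics=d["K"],pose=d["T"])
    print(n,spindle(im,P,f"pics/{n}d.png"))
a=cv2.imread("pics/w4d.png")
cv2.imwrite("pics/c5.png",cv2.resize(a[30:230,190:390],None,fx=2.9,fy=2.9))
E
```

```text
w1 {'uv': array([287.1, 173.1]), 'd': np.float64(73.0), 'zsize': 0.20000000000000004, 'zpos': 0.145, 'res': np.float64(1.9), 'q': 0.97, 'th': 100}
w2 {'uv': array([287.4, 115. ]), 'd': np.float64(96.7), 'zsize': 0.20000000000000004, 'zpos': 0.145, 'res': np.float64(0.3), 'q': 0.98, 'th': 92}Traceback (most recent call last):
  File "<stdin>", line 4, in <module>
  File "h.py", line 30, in spindle
    e=cv2.fitEllipse(cv2.convexHull(c)); a=sum(e[1])/2
cv2.error: OpenCV(4.12.0) /io/opencv/modules/imgproc/src/shapedescr.cpp:361: error: (-201:Incorrect size of input array) There should be at least 5 points to fit the ellipse in function 'fitEllipseNoDirect'
```

```bash
python3 - <<'E'
s=open('h.py').read()
s=s.replace("            e=cv2.fitEllipse(cv2.convexHull(c)); a=sum(e[1])/2\n","            hc=cv2.convexHull(c)\n            if len(hc)<6: continue\n            e=cv2.fitEllipse(hc); a=sum(e[1])/2\n")
s=s.replace("if not 60<a<115","if not 40<a<125")
s=s.replace("            if best is None or q>best[0] : best","""            def mean(k0,k1):
                m=np.zeros(g.shape,np.uint8);cv2.ellipse(m,(e[0],(e[1][0]*k1,e[1][1]*k1),e[2]),1,-1)
                if k0:cv2.ellipse(m,(e[0],(e[1][0]*k0,e[1][1]*k0),e[2]),0,-1)
                return np.median(g[m>0])
            if mean(0,.95)<mean(1.06,1.2)+12: continue
            if best is None or q>best[0] : best""")
open('h.py','w').write(s)
E
cat > t.py <<'E'
import sys
from h import *
for n in sys.argv[1:]:
    im=cv2.imread(f"pics/{n}.png");d=np.load(f"pics/{n}.npz");P=dict(intrinsics=d["K"],pose=d["T"])
    print(n,spindle(im,P,f"pics/{n}d.png"))
E
python3 t.py w1 w2 w3 w4;python3 - <<'E'
import cv2
a=cv2.imread("pics/w4d.png")
cv2.imwrite("pics/c5.png",cv2.resize(a[30:230,190:390],None,fx=2.9,fy=2.9))
E
```

```text
w1 None
w2 {'uv': array([288.5, 114.6]), 'd': np.float64(67.2), 'zsize': 0.17400000000000002, 'zpos': 0.16, 'res': np.float64(0.6), 'q': 0.97, 'th': 64}
w3 {'uv': array([292.3, 106.6]), 'd': np.float64(90.5), 'zsize': 0.17300000000000001, 'zpos': 0.1685, 'res': np.float64(0.5), 'q': 0.97, 'th': 72}
w4 {'uv': array([292.4, 106.2]), 'd': np.float64(90.3), 'zsize': 0.17350000000000002, 'zpos': 0.1685, 'res': np.float64(0.5), 'q': 0.98, 'th': 68}
```

View pics/c5.png

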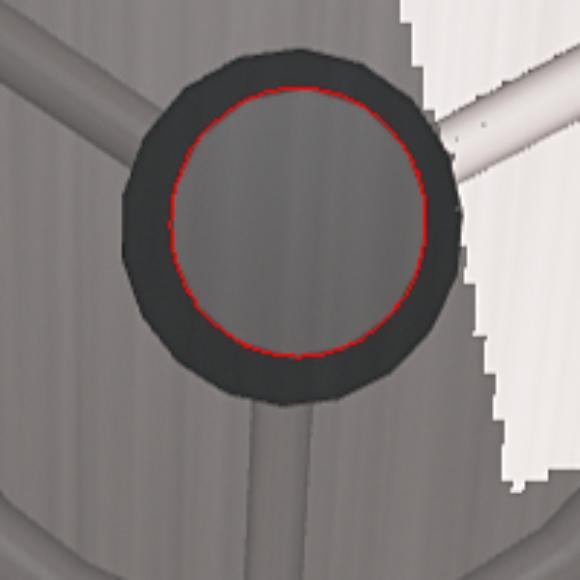

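The measure fits: disc diameter 90 px gives a top height of about 0.1735, so it has sunk about 8 mm and the drop should come late, near 4.5 rad of backward turning. I'll write a helper that prints arc rows in tool axes, then start turning.

```bash
cat > plan.py <<'E'
import sys
from h import *
# args: dphi dpsi n [r]  (backward = +dphi anticlockwise from above, rad)
dphi,dpsi,n=float(sys.argv[1]),float(sys.argv[2]),int(sys.argv[3]); r=float(sys.argv[4]) if len(sys.argv)>4 else .070
s=ctrl.get_state();p=s["tcp_pos"];R=s["tool_rot"]
ph=np.arctan2(p[1]-C[1],p[0]-C[0]);print("phi",round(np.degrees(ph),1),"r",round(np.hypot(*(p[:2]-C)),4),"z",p[2].round(4))
for k in range(1,n+1):
    a=ph+dphi*k/n;q=np.array([C[0]+r*np.cos(a),C[1]+r*np.sin(a),p[2]])
    x=R.T@(q-p)*100;print([round(float(x[0]),2),round(float(x[1]),2),0],[0,0,round(-dpsi*k/n,3)])
E
cat > look.py <<'E'
import sys
from h import *
# look.py name zmin : exit 1 if the disc is lower than zmin or not seen
im,P,s=wsnap(sys.argv[1]);p=s["tcp_pos"];R=s["tool_rot"]
ph=np.degrees(np.arctan2(p[1]-C[1],p[0]-C[0]));psi=np.degrees(np.arctan2(R[1,0],R[0,0]))
f=s["wrist_force"];er=np.array([np.cos(np.radians(ph)),np.sin(np.radians(ph))]);et=np.array([-er[1],er[0]])
print(f"{sys.argv[1]} t {s['time_s']:.2f} phi {ph:.1f} r {np.hypot(*(p[:2]-C))*1e3:.1f} psi {psi:.0f} q7 {s['joint_pos'][6]:.0f} Frad {f[:2]@er:.1f} Ftan {f[:2]@et:.1f} Fz {f[2]:.1f} z {p[2]:.4f} w {s['grip_width']:.3f}")
r=spindle(im,P,f"pics/{sys.argv[1]}d.png");print(r)
if r is None or r["zsize"]<float(sys.argv[2]): sys.exit(1)
E
python3 plan.py 0.3 0.13 6
```

```text
phi -2.7 r 0.0705 z 0.1606
[0.04, 0.35, 0] [0, 0, -0.022]
[0.05, 0.7, 0] [0, 0, -0.043]
[0.07, 1.05, 0] [0, 0, -0.065]
[0.12, 1.4, 0] [0, 0, -0.087]
[0.18, 1.74, 0] [0, 0, -0.108]
[0.26, 2.08, 0] [0, 0, -0.13]
```

```bash
python3 -m jog '{"xyz":[[0.03,0.35,0],[0.05,0.7,0],[0.07,1.05,0],[0.12,1.4,0],[0.18,1.74,0],[0.26,2.08,0],[0.26,2.08,0]],"rot":[[0,0,-0.022],[0,0,-0.043],[0,0,-0.065],[0,0,-0.087],[0,0,-0.108],[0,0,-0.13],[0,0,-0.13]]}' && python3 look.py b1 0.168; python3 plan.py 0.5 0.215 10
```

```text
time_s: 4.68
tcp_pos: [0.5983, 0.0389, 0.1606]
tool_rot: [[-0.991, -0.133, 0.001], [-0.133, 0.991, 0.001], [-0.001, 0.001, -1.0]]
wrist_force: [1.4, 2.9, 5.6]
grip_width: 0.243
b1 t 4.68 phi 15.4 r 70.4 psi -172 q7 78 Frad 2.1 Ftan 2.4 Fz 5.6 z 0.1606 w 0.243
{'uv': array([254.1, 108.2]), 'd': np.float64(90.2), 'zsize': 0.17350000000000002, 'zpos': 0.17500000000000002, 'res': np.float64(1.3), 'q': 0.98, 'th': 72}
phi 15.3 r 0.0704 z 0.1606
[0.09, 0.34, 0] [0, 0, -0.021]
[0.17, 0.68, 0] [0, 0, -0.043]
[0.26, 1.02, 0] [0, 0, -0.065]
[0.36, 1.35, 0] [0, 0, -0.086]
[0.49, 1.68, 0] [0, 0, -0.107]
[0.63, 2.0, 0] [0, 0, -0.129]
[0.78, 2.32, 0] [0, 0, -0.15]
[0.95, 2.62, 0] [0, 0, -0.172]
[1.14, 2.92, 0] [0, 0, -0.194]
[1.34, 3.2, 0] [0, 0, -0.215]
```

View pics/b1d.png

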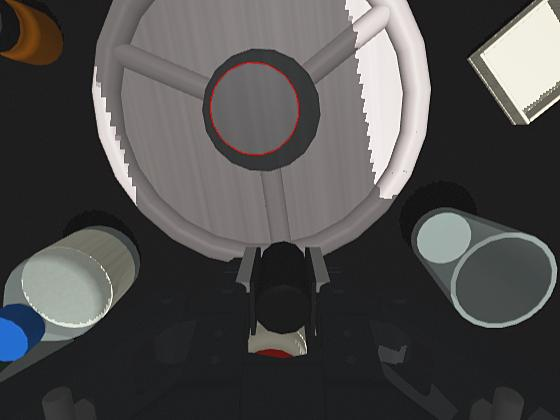

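The wheel follows (the rib has turned with the knob) with about 3 N at the knob, and the spindle disc at (254,108) is tracked. I carry on backward in steps.

```bash
python3 -m jog '{"xyz":[[0.09,0.34,0],[0.17,0.68,0],[0.26,1.02,0],[0.36,1.35,0],[0.49,1.68,0],[0.63,2.0,0],[0.78,2.32,0],[0.95,2.62,0],[1.14,2.92,0],[1.34,3.2,0]],"rot":[[0,0,-0.021],[0,0,-0.043],[0,0,-0.065],[0,0,-0.086],[0,0,-0.107],[0,0,-0.129],[0,0,-0.15],[0,0,-0.172],[0,0,-0.194],[0,0,-0.215]]}' >/dev/null&& python3 look.py b2 0.168; python3 plan.py 0.5 0.215 10
```

```text
b2 t 5.57 phi 43.6 r 70.3 psi -160 q7 84 Frad 5.6 Ftan -2.6 Fz 2.7 z 0.1606 w 0.242
None
phi 44.3 r 0.0703 z 0.1606
[0.18, 0.3, 0] [0, 0, -0.021]
[0.34, 0.61, 0] [0, 0, -0.043]
[0.53, 0.91, 0] [0, 0, -0.065]
[0.72, 1.2, 0] [0, 0, -0.086]
[0.93, 1.48, 0] [0, 0, -0.107]
[1.16, 1.75, 0] [0, 0, -0.129]
[1.4, 2.0, 0] [0, 0, -0.15]
[1.65, 2.25, 0] [0, 0, -0.172]
[1.91, 2.48, 0] [0, 0, -0.194]
[2.18, 2.7, 0] [0, 0, -0.215]
```

View pics/b2.png

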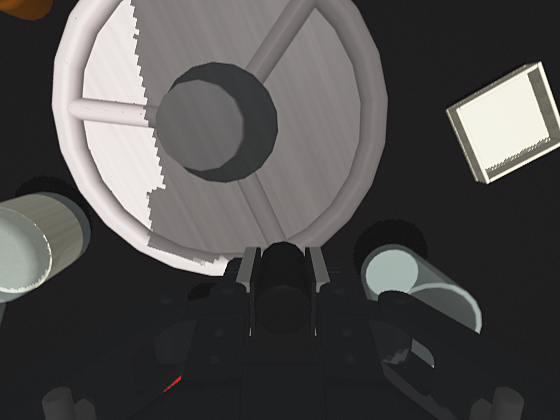

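The disc is at about (200,117), now overlapping the edge of the hub ring on its left, so the contour test missed it. It has not dropped. The disc is neutral grey and the wheel is warm grey, so I'll try separating them by colour.

```bash
python3 - <<'E'
from h import *
im=cv2.imread("pics/b2.png").astype(int)
for nm,(u,v) in dict(disc=(200,117),disc2=(165,110),disc3=(215,150),hub=(262,110),wshade=(320,150),wlit=(110,150),rib=(285,50)).items(): print(nm,np.median(im[v-3:v+4,u-3:u+4].reshape(-1,3),axis=0))
im=cv2.imread("pics/b1.png").astype(int);u,v=254,108;print(np.median(im[v-3:v+4,u-3:u+4].reshape(-1,3),axis=0))
E
```

```text
disc [102. 102. 104.]
disc2 [102. 102. 104.]
disc3 [100. 100. 102.]
hub [57. 56. 54.]
wshade [123. 123. 129.]
wlit [230. 231. 237.]
rib [102. 103. 108.]
[105. 105. 106.]
```

```bash
cat >> h.py <<'E'
def spindle(im,P,dbg=None):
    best=None; g=cv2.GaussianBlur(cv2.cvtColor(im,cv2.COLOR_BGR2GRAY),(3,3),0)
    t=np.linspace(0,2*np.pi,24,endpoint=False)
    zs=np.arange(.15,.196,.0005);E=[]
    for z in zs:
        pp=np.float32([proj("w",[C[0]+.015*np.cos(k),C[1]+.015*np.sin(k),z],P) for k in t]); E.append(cv2.fitEllipse(pp))
    A=np.array([np.sqrt(e[1][0]*e[1][1]) for e in E]);CC=np.array([e[0] for e in E])
    for z0 in (.176,.168):
      u,v=proj("w",[C[0],C[1],z0],P);u,v=int(round(u)),int(round(v))
      if not(12<u<548 and 5<v<415): continue
      seed=np.median(g[max(0,v-10):v+11,u-10:u+11])
      for tol in (6,8,10,13):
        m=(abs(g.astype(int)-seed)<=tol).astype(np.uint8)
        m=cv2.morphologyEx(m,cv2.MORPH_OPEN,cv2.getStructuringElement(cv2.MORPH_ELLIPSE,(9,9)))
        n,l=cv2.connectedComponents(m)
        if l[v,u]==0: continue
        cs,_=cv2.findContours((l==l[v,u]).astype(np.uint8),cv2.RETR_EXTERNAL,cv2.CHAIN_APPROX_NONE)
        c=max(cs,key=cv2.contourArea);h=cv2.convexHull(c)
        if len(h)<6: continue
        e=cv2.fitEllipse(h);q=cv2.contourArea(c)/(np.pi*e[1][0]*e[1][1]/4);rr=min(e[1])/max(e[1])
        a=np.sqrt(e[1][0]*e[1][1])
        if not 55<a<120 or rr<.75 or q<.9: continue
        if best is None or q+rr>best[0]: best=(q+rr,e,a,q,tol)
    if best is None: return None
    _,e,a,q,tol=best
    if dbg:
        o=im.copy();cv2.ellipse(o,e,(0,0,255),1);cv2.imwrite(dbg,o)
    D=np.hypot(*(CC-np.array(e[0])).T);i=int(np.argmin(D))
    return dict(uv=np.round(e[0],1).tolist(),d=round(float(a),1),zsize=round(float(zs[np.argmin(abs(A-a))]),4),zpos=round(float(zs[i]),4),res=round(float(D[i]),1),q=round(q,2))
E
python3 t.py w3 w4 b1 b2; python3 plan.py 0.5 0.215 10
```

```text
w3 {'uv': [292.3, 106.6], 'd': 88.4, 'zsize': 0.1705, 'zpos': 0.1685, 'res': 0.4, 'q': 0.98}
w4 {'uv': [292.4, 106.1], 'd': 87.7, 'zsize': 0.17, 'zpos': 0.169, 'res': 0.4, 'q': 0.98}
b1 {'uv': [254.1, 108.2], 'd': 88.4, 'zsize': 0.1715, 'zpos': 0.175, 'res': 1.3, 'q': 0.98}
b2 {'uv': [198.2, 124.7], 'd': 88.1, 'zsize': 0.173, 'zpos': 0.1775, 'res': 1.0, 'q': 0.97}
phi 44.3 r 0.0703 z 0.1606
[0.18, 0.3, 0] [0, 0, -0.021]
[0.34, 0.61, 0] [0, 0, -0.043]
[0.53, 0.91, 0] [0, 0, -0.065]
[0.72, 1.2, 0] [0, 0, -0.086]
[0.93, 1.48, 0] [0, 0, -0.107]
[1.16, 1.75, 0] [0, 0, -0.129]
[1.4, 2.0, 0] [0, 0, -0.15]
[1.65, 2.25, 0] [0, 0, -0.172]
[1.91, 2.48, 0] [0, 0, -0.194]
[2.18, 2.7, 0] [0, 0, -0.215]
```

View pics/b2d.png

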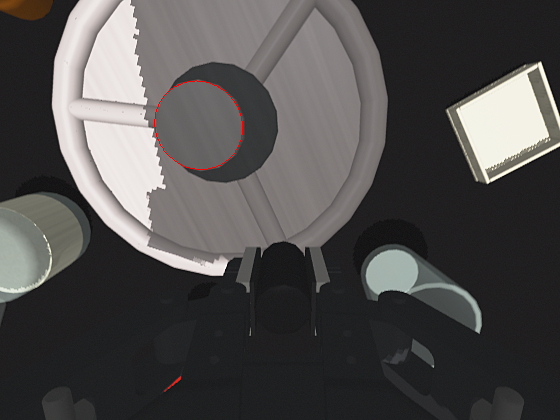

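The colour test finds the disc at (198,125), and it is climbing slowly as expected. I go on in the same way.

```bash
python3 -m jog '{"xyz":[[0.18,0.3,0],[0.34,0.61,0],[0.53,0.91,0],[0.72,1.2,0],[0.93,1.48,0],[1.16,1.75,0],[1.4,2.0,0]],"rot":[[0,0,-0.021],[0,0,-0.043],[0,0,-0.065],[0,0,-0.086],[0,0,-0.107],[0,0,-0.129],[0,0,-0.15]]}' >/dev/null&& python3 look.py b3 0.168; python3 plan.py 0.3 0.2 6
```

```text
b3 t 6.20 phi 63.8 r 70.2 psi -152 q7 88 Frad 7.6 Ftan -3.6 Fz 3.1 z 0.1606 w 0.249
{'uv': [164.8, 144.9], 'd': 85.1, 'zsize': 0.172, 'zpos': 0.176, 'res': 0.4, 'q': 0.92}
phi 64.5 r 0.0702 z 0.1606
[0.23, 0.27, 0] [0, 0, -0.033]
[0.46, 0.53, 0] [0, 0, -0.067]
[0.69, 0.79, 0] [0, 0, -0.1]
[0.95, 1.03, 0] [0, 0, -0.133]
[1.21, 1.26, 0] [0, 0, -0.167]
[1.48, 1.48, 0] [0, 0, -0.2]
```

View pics/b3.png

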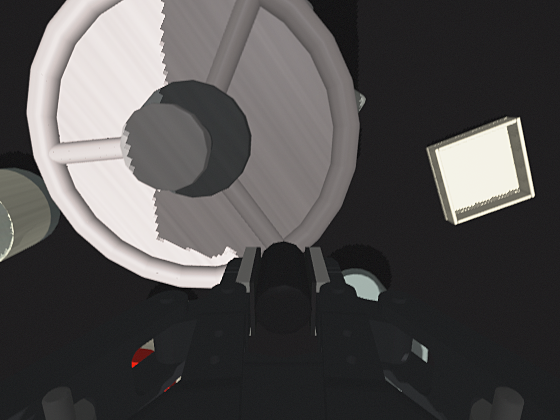

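The disc is at about (165,147), still high (z ≈ 0.172–0.176), with its left edge sunlit. I keep turning and swing the tool faster so the view stays good.

```bash
python3 -m jog '{"xyz":[[0.22,0.28,0],[0.44,0.55,0],[0.67,0.82,0],[0.92,1.06,0],[1.18,1.3,0],[1.45,1.52,0]],"rot":[[0,0,-0.04],[0,0,-0.08],[0,0,-0.12],[0,0,-0.16],[0,0,-0.2],[0,0,-0.24]]}' >/dev/null&& python3 look.py b4 0.168; python3 plan.py 0.3 0.24 6 .0706; python3 -c "
import cv2
a=cv2.imread('pics/b4.png');b=cv2.imread('pics/b4d.png');cv2.imwrite('pics/b4v.png',a)"
```

```text
b4 t 6.75 phi 81.3 r 70.2 psi -138 q7 96 Frad 6.0 Ftan -2.4 Fz 3.5 z 0.1606 w 0.244
None
phi 81.9 r 0.0702 z 0.1606
[0.2, 0.29, 0] [0, 0, -0.04]
[0.44, 0.55, 0] [0, 0, -0.08]
[0.7, 0.79, 0] [0, 0, -0.12]
[0.97, 1.02, 0] [0, 0, -0.16]
[1.25, 1.24, 0] [0, 0, -0.2]
[1.54, 1.44, 0] [0, 0, -0.24][ WARN:0@0.025] global loadsave.cpp:275 findDecoder imread_('pics/b4d.png'): can't open/read file: check file path/integrity
```

View pics/b4.png

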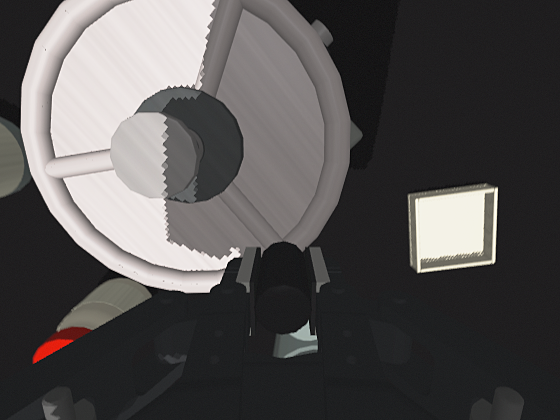

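The disc is half in sun and half in shade, centred at about (155,155) and about 90 px wide, so it is still high. The shading defeats the mask, so I add a Hough-circle fallback and also judge by eye.

```bash
cat >> h.py <<'E'
_sp1=spindle
def spindle(im,P,dbg=None):
    r=_sp1(im,P,dbg)
    ed=cv2.cvtColor(im,cv2.COLOR_BGR2GRAY)
    t=np.linspace(0,2*np.pi,24,endpoint=False);zs=np.arange(.15,.196,.0005)
    E=[cv2.fitEllipse(np.float32([proj("w",[C[0]+.015*np.cos(k),C[1]+.015*np.sin(k),z],P) for k in t])) for z in zs]
    A=np.array([np.sqrt(e[1][0]*e[1][1]) for e in E]);CC=np.array([e[0] for e in E])
    cs=cv2.HoughCircles(cv2.GaussianBlur(ed,(5,5),0),cv2.HOUGH_GRADIENT_ALT,1.5,5,param1=60,param2=.55,minRadius=33,maxRadius=56)
    hough=[]
    for (u,v,rad) in ([] if cs is None else cs[0]):
        D=np.hypot(CC[:,0]-u,CC[:,1]-v);i=int(np.argmin(D))
        if D[i]<14: hough.append((round(float(u)),round(float(v)),round(float(rad)*2),round(float(zs[np.argmin(abs(A-2*rad))]),4),round(float(zs[i]),4),round(float(D[i]),1)))
    print("hough",hough)
    return r
E
python3 t.py w4 b1 b2 b3 b4
```

```text
hough [(292, 111, 90, 0.173, 0.15, 3.5), (294, 100, 104, 0.1885, 0.196, 1.1), (294, 100, 83, 0.164, 0.196, 1.1)]
w4 {'uv': [292.4, 106.1], 'd': 87.7, 'zsize': 0.17, 'zpos': 0.169, 'res': 0.4, 'q': 0.98}
hough [(254, 105, 101, 0.1855, 0.1815, 1.3), (255, 116, 104, 0.189, 0.1575, 7.4), (255, 116, 85, 0.166, 0.1575, 7.4), (254, 105, 86, 0.1685, 0.1815, 1.3)]
b1 {'uv': [254.1, 108.2], 'd': 88.4, 'zsize': 0.1715, 'zpos': 0.175, 'res': 1.3, 'q': 0.98}
hough [(200, 124, 89, 0.174, 0.176, 0.8), (225, 129, 105, 0.1915, 0.15, 11.8)]
b2 {'uv': [198.2, 124.7], 'd': 88.1, 'zsize': 0.173, 'zpos': 0.1775, 'res': 1.0, 'q': 0.97}
hough [(165, 153, 80, 0.1645, 0.1775, 7.6)]
b3 {'uv': [164.8, 144.9], 'd': 85.1, 'zsize': 0.172, 'zpos': 0.176, 'res': 0.4, 'q': 0.92}
hough [(154, 153, 89, 0.178, 0.177, 0.6), (152, 162, 94, 0.1845, 0.181, 7.4), (189, 150, 106, 0.196, 0.15, 10.7)]
b4 None
```

Hough gives the disc at (154,153), 89 px wide, so z ≈ 0.177–0.178: climbing, no drop yet. I go on.

```bash
python3 -m jog '{"xyz":[[0.2,0.29,0],[0.44,0.55,0],[0.7,0.79,0],[0.97,1.02,0],[1.25,1.24,0],[1.54,1.44,0]],"rot":[[0,0,-0.04],[0,0,-0.08],[0,0,-0.12],[0,0,-0.16],[0,0,-0.2],[0,0,-0.24]]}' >/dev/null&& python3 look.py b5 0.168; python3 plan.py 0.3 0.24 6 .0704
```

```text
b5 t 7.30 phi 98.7 r 70.2 psi -124 q7 105 Frad 3.3 Ftan -3.2 Fz 5.8 z 0.1606 w 0.239
hough [(147, 165, 87, 0.177, 0.1765, 2.8)]
{'uv': [142.2, 164.0], 'd': 84.9, 'zsize': 0.174, 'zpos': 0.18, 'res': 0.5, 'q': 0.96}
phi 99.3 r 0.0702 z 0.1605
[0.23, 0.26, 0] [0, 0, -0.04]
[0.49, 0.5, 0] [0, 0, -0.08]
[0.76, 0.73, 0] [0, 0, -0.12]
[1.04, 0.94, 0] [0, 0, -0.16]
[1.34, 1.14, 0] [0, 0, -0.2]
[1.64, 1.32, 0] [0, 0, -0.24]
```

View pics/b5.png

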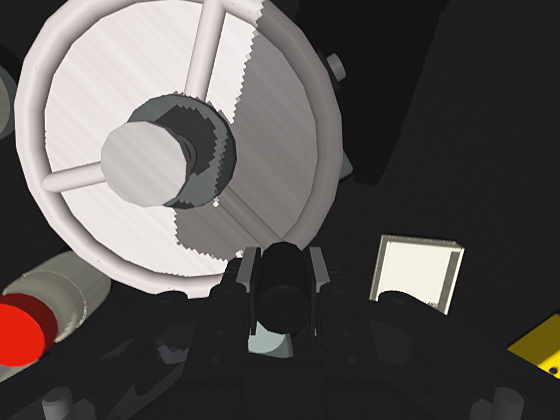

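The disc is now fully sunlit at (144,165), still high (z ≈ 0.177). I continue.

```bash
python3 -m jog '{"xyz":[[0.23,0.26,0],[0.49,0.5,0],[0.76,0.73,0],[1.04,0.94,0],[1.34,1.14,0],[1.64,1.32,0]],"rot":[[0,0,-0.04],[0,0,-0.08],[0,0,-0.12],[0,0,-0.16],[0,0,-0.2],[0,0,-0.24]]}' >/dev/null&& python3 look.py b6 0.168; python3 plan.py 0.3 0.2 6 .0704
```

```text
b6 t 7.85 phi 116.1 r 70.3 psi -110 q7 113 Frad 2.3 Ftan -3.1 Fz 5.6 z 0.1605 w 0.239
hough [(141, 177, 81, 0.1695, 0.176, 6.1), (141, 177, 103, 0.196, 0.176, 6.1)]
{'uv': [133.6, 173.3], 'd': 84.0, 'zsize': 0.174, 'zpos': 0.1805, 'res': 0.3, 'q': 0.96}
phi 116.7 r 0.0702 z 0.1605
[0.25, 0.25, 0] [0, 0, -0.033]
[0.52, 0.47, 0] [0, 0, -0.067]
[0.81, 0.68, 0] [0, 0, -0.1]
[1.1, 0.87, 0] [0, 0, -0.133]
[1.41, 1.05, 0] [0, 0, -0.167]
[1.72, 1.21, 0] [0, 0, -0.2]
```

View pics/b6.png

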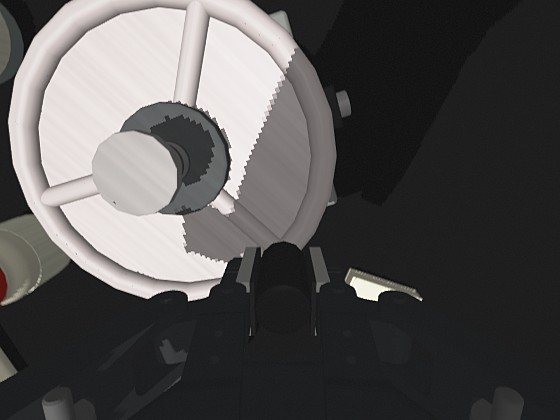

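The disc is at (135,174), high (z ≈ 0.178–0.180), after 2.07 rad. From here I take 0.1 rad steps, with an automatic stop if the disc lowers.

```bash
python3 - <<'E'
s=open('look.py').read()
s=s.replace('if r is None or r["zsize"]<float(sys.argv[2]): sys.exit(1)','if r is None or r["zsize"]<float(sys.argv[2]) or r["zpos"]<float(sys.argv[3]): print("STOP"); sys.exit(1)')
open('look.py','w').write(s)
E
python3 plan.py 0.1 0.1 2 .0703; J='python3 -m jog'
python3 -m jog '{"xyz":[[0.25,0.24,0],[0.5,0.48,0]],"rot":[[0,0,-0.05],[0,0,-0.1]]}' >/dev/null && python3 look.py c1 0.170 0.175 && python3 -m jog '{"xyz":[[0.25,0.24,0],[0.5,0.48,0]],"rot":[[0,0,-0.05],[0,0,-0.1]]}' >/dev/null && python3 look.py c2 0.170 0.175 && python3 -m jog '{"xyz":[[0.25,0.24,0],[0.5,0.48,0]],"rot":[[0,0,-0.05],[0,0,-0.1]]}' >/dev/null && python3 look.py c3 0.170 0.175
python3 plan.py 0.1 0.1 2 .0703
```

```text
phi 116.7 r 0.0702 z 0.1605
[0.26, 0.24, 0] [0, 0, -0.05]
[0.53, 0.46, 0] [0, 0, -0.1]
c1 t 8.07 phi 121.8 r 70.3 psi -104 q7 117 Frad -1.4 Ftan -3.3 Fz 5.2 z 0.1605 w 0.247
hough [(138, 177, 84, 0.174, 0.178, 5.3), (177, 160, 104, 0.196, 0.15, 12.2), (129, 171, 99, 0.193, 0.183, 3.3), (129, 171, 80, 0.1685, 0.183, 3.3)]
{'uv': [133.0, 173.2], 'd': 84.2, 'zsize': 0.1745, 'zpos': 0.181, 'res': 0.3, 'q': 0.96}
c2 t 8.28 phi 127.4 r 70.4 psi -99 q7 121 Frad -2.7 Ftan -3.6 Fz 7.1 z 0.1606 w 0.240
hough [(134, 171, 87, 0.178, 0.18, 1.7)]
{'uv': [132.9, 172.9], 'd': 84.2, 'zsize': 0.1745, 'zpos': 0.181, 'res': 0.3, 'q': 0.96}
c3 t 8.50 phi 133.1 r 70.4 psi -93 q7 126 Frad -5.5 Ftan -2.7 Fz 6.1 z 0.1606 w 0.242
hough [(140, 177, 98, 0.1915, 0.1775, 6.0), (140, 177, 77, 0.1625, 0.1775, 6.0)]
{'uv': [133.0, 172.8], 'd': 84.2, 'zsize': 0.1745, 'zpos': 0.181, 'res': 0.3, 'q': 0.96}
phi 133.7 r 0.0704 z 0.1605
[0.27, 0.23, 0] [0, 0, -0.05]
[0.54, 0.45, 0] [0, 0, -0.1]
```

```bash

python3 -m jog '{"xyz":[[0.27,0.23,0],[0.54,0.45,0]],"rot":[[0,0,-0.05],[0,0,-0.1]]}' >/dev/null && python3 look.py c4 0.170 0.175 && python3 -m jog '{"xyz":[[0.27,0.23,0],[0.54,0.45,0]],"rot":[[0,0,-0.05],[0,0,-0.1]]}' >/dev/null && python3 look.py c5 0.170 0.175 && python3 -m jog '{"xyz":[[0.27,0.23,0],[0.54,0.45,0]],"rot":[[0,0,-0.05],[0,0,-0.1]]}' >/dev/null && python3 look.py c6 0.170 0.175 && python3 -m jog '{"xyz":[[0.27,0.23,0],[0.54,0.45,0]],"rot":[[0,0,-0.05],[0,0,-0.1]]}' >/dev/null && python3 look.py c7 0.170 0.175
python3 plan.py 0.1 0.1 2 .0703
```

```text
c4 t 8.72 phi 138.8 r 70.4 psi -87 q7 130 Frad -3.1 Ftan -2.4 Fz 5.5 z 0.1606 w 0.240
hough [(141, 174, 82, 0.171, 0.1755, 3.5), (126, 170, 83, 0.172, 0.185, 5.6)]
{'uv': [132.9, 172.8], 'd': 84.5, 'zsize': 0.175, 'zpos': 0.181, 'res': 0.2, 'q': 0.96}
c5 t 8.93 phi 144.4 r 70.4 psi -82 q7 134 Frad -2.8 Ftan -2.4 Fz 5.7 z 0.1605 w 0.246
hough [(134, 172, 89, 0.1815, 0.1805, 0.4), (176, 159, 107, 0.196, 0.15, 10.6)]
{'uv': [133.0, 172.8], 'd': 84.5, 'zsize': 0.175, 'zpos': 0.181, 'res': 0.3, 'q': 0.95}
c6 t 9.15 phi 150.1 r 70.4 psi -76 q7 139 Frad -2.5 Ftan -3.3 Fz 5.5 z 0.1605 w 0.242
hough [(134, 170, 90, 0.1825, 0.18, 3.3)]
{'uv': [132.8, 172.7], 'd': 84.6, 'zsize': 0.175, 'zpos': 0.181, 'res': 0.6, 'q': 0.96}
c7 t 9.37 phi 155.8 r 70.4 psi -70 q7 144 Frad -0.2 Ftan -2.5 Fz 6.4 z 0.1605 w 0.242
hough [(135, 176, 89, 0.1815, 0.1805, 2.7)]
{'uv': [132.6, 172.7], 'd': 85.1, 'zsize': 0.176, 'zpos': 0.1815, 'res': 0.7, 'q': 0.96}
phi 156.5 r 0.0703 z 0.1605
[0.26, 0.23, 0] [0, 0, -0.05]
[0.54, 0.46, 0] [0, 0, -0.1]
```

```bash
python3 - <<'E'
from station import ctrl
print(ctrl.get_state()["joint_pos"].round(1))
E
```

```text
[ 13.   44.5 -41.5 112.   45.1  41.  143.8]
```

After 2.77 rad of turning there is no drop: the disc grows slowly and steadily from 84.2 to 85.1 px (climbing). Joint 7 is at 144°, so I unwind the tool in place about the free-spinning knob, 3.9 rad in three calls.

```bash
python3 -m jog '{"xyz":[[0,0,0],[0,0,0],[0,0,0],[0,0,0],[0,0,0],[0,0,0],[0,0,0],[0,0,0],[0,0,0],[0,0,0],[0,0,0],[0,0,0]],"rot":[[0,0,0.08],[0,0,0.19],[0,0,0.3],[0,0,0.41],[0,0,0.52],[0,0,0.63],[0,0,0.74],[0,0,0.85],[0,0,0.96],[0,0,1.07],[0,0,1.18],[0,0,1.3]]}'; python3 look.py u1 0 0;python3 -c "
from station import ctrl
s=ctrl.get_state();print(s['joint_pos'].round(1),s['wrist_force'].round(1))"
```

```text
time_s: 10.42
tcp_pos: [0.4665, 0.0483, 0.1605]
tool_rot: [[-0.82, -0.573, 0.001], [-0.573, 0.82, -0.001], [-0.0, -0.001, -1.0]]
wrist_force: [2.9, -3.7, 6.2]
grip_width: 0.243
u1 t 10.42 phi 156.3 r 69.9 psi -145 q7 89 Frad -4.1 Ftan 2.2 Fz 6.2 z 0.1605 w 0.243
hough []
None
STOP
[  1.5  40.6 -19.9 112.3  25.3  31.2  88.5] [ 4.1 -3.4  3.5]
```

```bash
python3 -m jog '{"xyz":[[0,0,0],[0,0,0],[0,0,0],[0,0,0],[0,0,0],[0,0,0],[0,0,0],[0,0,0],[0,0,0],[0,0,0],[0,0,0],[0,0,0]],"rot":[[0,0,0.1],[0,0,0.21],[0,0,0.32],[0,0,0.43],[0,0,0.54],[0,0,0.65],[0,0,0.76],[0,0,0.87],[0,0,0.98],[0,0,1.09],[0,0,1.2],[0,0,1.3]]}'; python3 -c "
from station import ctrl
s=ctrl.get_state();print(s['joint_pos'].round(1),s['wrist_force'].round(1))"
```

```text
time_s: 11.47
tcp_pos: [0.4667, 0.0484, 0.1605]
tool_rot: [[-0.771, 0.637, 0.001], [0.637, 0.771, -0.0], [-0.001, 0.001, -1.0]]
wrist_force: [3.6, -3.9, 6.5]
grip_width: 0.24
[-10.2  39.9   0.6 112.7  -0.8  27.4  41.4] [ 3.6 -3.9  6.5]
```

```bash
python3 -m jog '{"xyz":[[0,0,0],[0,0,0],[0,0,0],[0,0,0],[0,0,0],[0,0,0],[0,0,0],[0,0,0],[0,0,0],[0,0,0],[0,0,0],[0,0,0]],"rot":[[0,0,0.1],[0,0,0.21],[0,0,0.32],[0,0,0.43],[0,0,0.54],[0,0,0.65],[0,0,0.76],[0,0,0.87],[0,0,0.98],[0,0,1.09],[0,0,1.2],[0,0,1.3]]}' >/dev/null; python3 look.py u3 0 0;python3 -c "
from station import ctrl
s=ctrl.get_state();print(s['joint_pos'].round(1),s['wrist_force'].round(1))"; python3 plan.py 0.1 0 2 .0702
```

```text
u3 t 12.47 phi 156.2 r 70.1 psi 66 q7 -5 Frad -1.5 Ftan 1.5 Fz 8.1 z 0.1605 w 0.238
hough [(428, 258, 97, 0.196, 0.15, 9.6), (464, 298, 79, 0.1865, 0.178, 0.3)]
{'uv': [471.6, 299.8], 'd': 65.5, 'zsize': 0.16, 'zpos': 0.1815, 'res': 4.5, 'q': 0.91}
[-21.6  41.8  21.  113.  -28.4  30.1  -5. ] [ 2.2 -3.  10.3]
phi 156.2 r 0.0701 z 0.1605
[-0.35, -0.0, 0] [0, 0, -0.0]
[-0.7, 0.03, 0] [0, 0, -0.0]
```

View pics/u3.png

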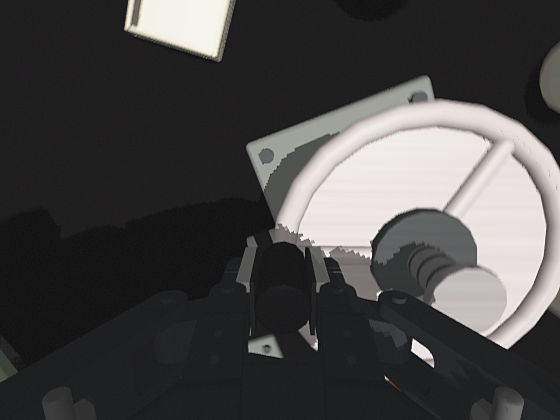

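Unwound: the disc is now at (467,300), at the right, on its grooved rod and still high. I continue backward with the tool's heading fixed, so the disc moves up the picture.

```bash
python3 plan.py 0.8 0 16 .0702
```

```text
phi 156.2 r 0.0701 z 0.1605
[-0.35, -0.0, 0] [0, 0, -0.0]
[-0.7, 0.03, 0] [0, 0, -0.0]
[-1.05, 0.08, 0] [0, 0, -0.0]
[-1.39, 0.14, 0] [0, 0, -0.0]
[-1.73, 0.22, 0] [0, 0, -0.0]
[-2.07, 0.32, 0] [0, 0, -0.0]
[-2.4, 0.44, 0] [0, 0, -0.0]
[-2.73, 0.57, 0] [0, 0, -0.0]
[-3.05, 0.72, 0] [0, 0, -0.0]
[-3.36, 0.88, 0] [0, 0, -0.0]
[-3.66, 1.06, 0] [0, 0, -0.0]
[-3.95, 1.26, 0] [0, 0, -0.0]
[-4.23, 1.47, 0] [0, 0, -0.0]
[-4.5, 1.69, 0] [0, 0, -0.0]
[-4.76, 1.92, 0] [0, 0, -0.0]
[-5.01, 2.17, 0] [0, 0, -0.0]
```

```bash

python3 -m jog '{"xyz":[[-0.35,0,0],[-0.7,0.03,0]],"rot":[[0,0,0],[0,0,0]]}' >/dev/null && python3 look.py d1 0 0.176 && python3 -m jog '{"xyz":[[-0.35,0.05,0],[-0.69,0.11,0]],"rot":[[0,0,0],[0,0,0]]}' >/dev/null && python3 look.py d2 0 0.176 && python3 -m jog '{"xyz":[[-0.34,0.08,0],[-0.68,0.18,0]],"rot":[[0,0,0],[0,0,0]]}' >/dev/null && python3 look.py d3 0 0.176 && python3 -m jog '{"xyz":[[-0.33,0.12,0],[-0.66,0.25,0]],"rot":[[0,0,0],[0,0,0]]}' >/dev/null && python3 look.py d4 0 0.176
```

```text
d1 t 12.68 phi 161.5 r 70.1 psi 66 q7 -4 Frad -1.9 Ftan -2.4 Fz 8.5 z 0.1605 w 0.239
hough [(426, 244, 100, 0.196, 0.15, 12.3), (470, 288, 74, 0.176, 0.181, 0.2)]
{'uv': [470.7, 287.5], 'd': 72.2, 'zsize': 0.1725, 'zpos': 0.181, 'res': 1.3, 'q': 0.96}
d2 t 12.90 phi 167.2 r 70.1 psi 66 q7 -3 Frad -2.3 Ftan -2.8 Fz 8.1 z 0.1605 w 0.244
hough [(468, 270, 79, 0.182, 0.18, 0.6), (424, 236, 104, 0.196, 0.15, 9.3), (471, 285, 101, 0.196, 0.1855, 10.5)]
{'uv': [471.0, 271.0], 'd': 74.3, 'zsize': 0.1735, 'zpos': 0.1815, 'res': 0.5, 'q': 0.97}
d3 t 13.12 phi 172.9 r 70.2 psi 66 q7 -2 Frad -0.8 Ftan -2.3 Fz 10.4 z 0.1605 w 0.243
hough [(471, 266, 94, 0.196, 0.1855, 8.2), (468, 254, 80, 0.18, 0.181, 0.3), (423, 220, 105, 0.196, 0.15, 9.6)]
{'uv': [469.7, 254.0], 'd': 77.1, 'zsize': 0.1755, 'zpos': 0.1815, 'res': 0.6, 'q': 0.97}
d4 t 13.33 phi 178.7 r 70.2 psi 66 q7 -2 Frad -0.8 Ftan -3.2 Fz 10.8 z 0.1605 w 0.243
hough [(471, 248, 98, 0.196, 0.187, 6.3), (420, 207, 106, 0.196, 0.15, 8.9), (472, 236, 78, 0.1735, 0.1845, 4.7), (464, 240, 77, 0.172, 0.1815, 3.9), (464, 240, 91, 0.1925, 0.1815, 3.9)]
{'uv': [466.5, 236.5], 'd': 78.7, 'zsize': 0.175, 'zpos': 0.182, 'res': 0.6, 'q': 0.97}
```

```bash

python3 -m jog '{"xyz":[[-0.32,0.15,0],[-0.63,0.31,0]],"rot":[[0,0,0],[0,0,0]]}' >/dev/null && python3 look.py d5 0 0.1775 && python3 -m jog '{"xyz":[[-0.3,0.18,0],[-0.59,0.38,0]],"rot":[[0,0,0],[0,0,0]]}' >/dev/null && python3 look.py d6 0 0.1775 && python3 -m jog '{"xyz":[[-0.28,0.21,0],[-0.55,0.43,0]],"rot":[[0,0,0],[0,0,0]]}' >/dev/null && python3 look.py d7 0 0.1775 && python3 -m jog '{"xyz":[[-0.26,0.23,0],[-0.51,0.48,0]],"rot":[[0,0,0],[0,0,0]]}' >/dev/null && python3 look.py d8 0 0.1775
python3 plan.py 0.8 0 16 .0702
```

```text
d5 t 13.55 phi -175.6 r 70.2 psi 66 q7 -1 Frad 1.0 Ftan -2.3 Fz 11.7 z 0.1605 w 0.242
hough [(458, 219, 83, 0.179, 0.1805, 0.8), (414, 190, 102, 0.196, 0.15, 11.4)]
{'uv': [461.0, 219.4], 'd': 81.2, 'zsize': 0.1765, 'zpos': 0.182, 'res': 0.7, 'q': 0.97}
d6 t 13.77 phi -169.9 r 70.2 psi 66 q7 -0 Frad 3.8 Ftan -3.3 Fz 12.5 z 0.1605 w 0.240
hough [(452, 207, 88, 0.184, 0.1825, 4.2), (411, 180, 107, 0.196, 0.15, 6.7)]
{'uv': [453.4, 202.8], 'd': 82.4, 'zsize': 0.1755, 'zpos': 0.1825, 'res': 0.5, 'q': 0.97}
d7 t 13.98 phi -164.1 r 70.3 psi 66 q7 0 Frad 3.9 Ftan -2.7 Fz 13.6 z 0.1605 w 0.238
hough [(396, 174, 103, 0.196, 0.15, 11.3), (440, 190, 81, 0.1715, 0.1815, 4.8)]
{'uv': [443.6, 186.7], 'd': 84.3, 'zsize': 0.176, 'zpos': 0.183, 'res': 0.4, 'q': 0.97}
d8 t 14.20 phi -158.4 r 70.3 psi 66 q7 1 Frad 3.9 Ftan -3.6 Fz 14.0 z 0.1605 w 0.247
hough [(430, 174, 88, 0.1795, 0.183, 2.7), (387, 158, 104, 0.196, 0.15, 10.6)]
{'uv': [431.9, 171.2], 'd': 86.5, 'zsize': 0.177, 'zpos': 0.1835, 'res': 0.4, 'q': 0.97}
phi -157.7 r 0.0703 z 0.1605
[-0.23, 0.27, 0] [0, 0, -0.0]
[-0.45, 0.54, 0] [0, 0, -0.0]
[-0.66, 0.82, 0] [0, 0, -0.0]
[-0.86, 1.11, 0] [0, 0, -0.0]
[-1.04, 1.41, 0] [0, 0, -0.0]
[-1.21, 1.72, 0] [0, 0, -0.0]
[-1.36, 2.03, 0] [0, 0, -0.0]
[-1.49, 2.36, 0] [0, 0, -0.0]
[-1.61, 2.69, 0] [0, 0, -0.0]
[-1.71, 3.03, 0] [0, 0, -0.0]
[-1.8, 3.37, 0] [0, 0, -0.0]
[-1.86, 3.71, 0] [0, 0, -0.0]
[-1.91, 4.06, 0] [0, 0, -0.0]
[-1.95, 4.41, 0] [0, 0, -0.0]
[-1.96, 4.76, 0] [0, 0, -0.0]
[-1.96, 5.11, 0] [0, 0, -0.0]
```

No drop yet at 3.58 rad; the disc is still climbing (zpos 0.1835). Fz is creeping up to 14 N, so I lift the tool 0.5 mm within the grip while going on.

```bash

python3 -m jog '{"xyz":[[-0.23,0.27,-0.03],[-0.45,0.54,-0.05]],"rot":[[0,0,0],[0,0,0]]}' >/dev/null && python3 look.py e1 0 0.179 && python3 -m jog '{"xyz":[[-0.21,0.28,0],[-0.41,0.57,0]],"rot":[[0,0,0],[0,0,0]]}' >/dev/null && python3 look.py e2 0 0.179 && python3 -m jog '{"xyz":[[-0.18,0.3,0],[-0.35,0.61,0]],"rot":[[0,0,0],[0,0,0]]}' >/dev/null && python3 look.py e3 0 0.179 && python3 -m jog '{"xyz":[[-0.15,0.31,0],[-0.28,0.64,0]],"rot":[[0,0,0],[0,0,0]]}' >/dev/null && python3 look.py e4 0 0.179
python3 plan.py 0.6 0 12 .0702
```

```text
e1 t 14.42 phi -152.7 r 70.3 psi 66 q7 1 Frad 4.0 Ftan -1.5 Fz 0.6 z 0.1606 w 0.243
hough [(417, 153, 90, 0.18, 0.1825, 4.0), (374, 150, 102, 0.193, 0.15, 12.5)]
{'uv': [417.5, 157.0], 'd': 87.5, 'zsize': 0.1765, 'zpos': 0.1835, 'res': 0.3, 'q': 0.97}
e2 t 14.63 phi -146.7 r 70.3 psi 66 q7 2 Frad 5.8 Ftan -0.2 Fz 3.1 z 0.1606 w 0.244
hough [(399, 140, 89, 0.177, 0.1815, 3.7)]
{'uv': [399.6, 143.2], 'd': 87.5, 'zsize': 0.175, 'zpos': 0.183, 'res': 0.3, 'q': 0.97}
e3 t 14.85 phi -141.0 r 70.3 psi 66 q7 2 Frad 5.6 Ftan -2.5 Fz 4.1 z 0.1606 w 0.237
hough [(350, 132, 104, 0.192, 0.15, 9.6), (369, 132, 92, 0.1785, 0.167, 1.2), (360, 122, 105, 0.1935, 0.1505, 8.3)]
{'uv': [375.7, 131.3], 'd': 82.4, 'zsize': 0.166, 'zpos': 0.1755, 'res': 0.3, 'q': 0.96}
STOP
phi -140.3 r 0.0703 z 0.1606
[-0.14, 0.32, 0] [0, 0, -0.0]
[-0.27, 0.65, 0] [0, 0, -0.0]
[-0.39, 0.98, 0] [0, 0, -0.0]
[-0.49, 1.32, 0] [0, 0, -0.0]
[-0.57, 1.66, 0] [0, 0, -0.0]
[-0.64, 2.0, 0] [0, 0, -0.0]
[-0.69, 2.35, 0] [0, 0, -0.0]
[-0.72, 2.7, 0] [0, 0, -0.0]
[-0.73, 3.05, 0] [0, 0, -0.0]
[-0.73, 3.4, 0] [0, 0, -0.0]
[-0.71, 3.75, 0] [0, 0, -0.0]
[-0.67, 4.1, 0] [0, 0, -0.0]
```

The check stopped itself: the disc shrank from 87.5 to 82.4 px (zsize −9 mm). I compare before and after by eye, without moving.

```bash
python3 look.py e3b 0 0; python3 - <<'E'
import cv2,numpy as np
a=cv2.imread("pics/e2.png")[60:260,260:460];b=cv2.imread("pics/e3b.png")[60:260,260:460]
cv2.imwrite("pics/cmp.png",cv2.resize(np.hstack([a,b]),(800,400)))
E
```

```text
e3b t 14.90 phi -140.3 r 70.3 psi 66 q7 2 Frad 6.6 Ftan -0.3 Fz 1.1 z 0.1606 w 0.241
hough [(372, 134, 85, 0.1695, 0.174, 3.3)]
{'uv': [372.5, 129.5], 'd': 82.5, 'zsize': 0.166, 'zpos': 0.174, 'res': 0.7, 'q': 0.97}
```

View pics/cmp.png

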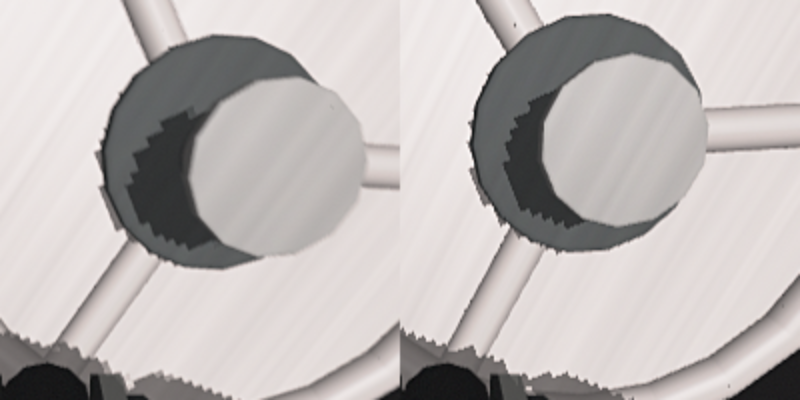

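The drop is confirmed: left, before, the disc overhangs the hub ring; right, after, it sits smaller and inside the ring. The total was 3.9 rad backward, and it dropped within the last 0.1 rad. Now one full turn forward (clockwise), from φ = −140.3° through −360°, in nine calls of 0.7 rad.

```bash
python3 plan.py -0.7 0 12 .0702
```

```text
phi -140.4 r 0.0703 z 0.1606
[0.21, -0.35, 0] [0, 0, -0.0]
[0.42, -0.7, 0] [0, 0, -0.0]
[0.66, -1.04, 0] [0, 0, -0.0]
[0.91, -1.36, 0] [0, 0, -0.0]
[1.18, -1.67, 0] [0, 0, -0.0]
[1.47, -1.95, 0] [0, 0, -0.0]
[1.78, -2.23, 0] [0, 0, -0.0]
[2.1, -2.48, 0] [0, 0, -0.0]
[2.44, -2.71, 0] [0, 0, -0.0]
[2.78, -2.93, 0] [0, 0, -0.0]
[3.14, -3.12, 0] [0, 0, -0.0]
[3.52, -3.29, 0] [0, 0, -0.0]
```

```bash
python3 -m jog '{"xyz":[[0.21,-0.35,0],[0.42,-0.7,0],[0.66,-1.04,0],[0.91,-1.36,0],[1.18,-1.67,0],[1.47,-1.95,0],[1.78,-2.23,0],[2.1,-2.48,0],[2.44,-2.71,0],[2.78,-2.93,0],[3.14,-3.12,0],[3.52,-3.29,0]],"rot":[[0,0,0],[0,0,0],[0,0,0],[0,0,0],[0,0,0],[0,0,0],[0,0,0],[0,0,0],[0,0,0],[0,0,0],[0,0,0],[0,0,0]]}' >/dev/null; python3 look.py f1 0 0; python3 plan.py -0.7 0 12 .0702
```

```text
f1 t 15.95 phi 178.7 r 70.1 psi 66 q7 -2 Frad 4.3 Ftan 2.6 Fz -2.0 z 0.1606 w 0.241
hough [(450, 226, 75, 0.1685, 0.171, 0.5)]
{'uv': [451.4, 225.7], 'd': 72.8, 'zsize': 0.1645, 'zpos': 0.171, 'res': 1.9, 'q': 0.97}
phi 178.0 r 0.0701 z 0.1606
[0.38, -0.15, 0] [0, 0, -0.0]
[0.77, -0.27, 0] [0, 0, -0.0]
[1.17, -0.36, 0] [0, 0, -0.0]
[1.58, -0.43, 0] [0, 0, -0.0]
[1.98, -0.48, 0] [0, 0, -0.0]
[2.39, -0.5, 0] [0, 0, -0.0]
[2.8, -0.5, 0] [0, 0, -0.0]
[3.21, -0.48, 0] [0, 0, -0.0]
[3.62, -0.43, 0] [0, 0, -0.0]
[4.02, -0.36, 0] [0, 0, -0.0]
[4.42, -0.26, 0] [0, 0, -0.0]
[4.81, -0.14, 0] [0, 0, -0.0]
```

```bash
python3 -m jog '{"xyz":[[0.38,-0.15,0],[0.77,-0.27,0],[1.17,-0.36,0],[1.58,-0.43,0],[1.98,-0.48,0],[2.39,-0.5,0],[2.8,-0.5,0],[3.21,-0.48,0],[3.62,-0.43,0],[4.02,-0.36,0],[4.42,-0.26,0],[4.81,-0.14,0]],"rot":[[0,0,0],[0,0,0],[0,0,0],[0,0,0],[0,0,0],[0,0,0],[0,0,0],[0,0,0],[0,0,0],[0,0,0],[0,0,0],[0,0,0]]}' ; python3 plan.py -0.7 0 12 .0703
```

```text
time_s: 17.0
tcp_pos: [0.4785, 0.0668, 0.1606]
tool_rot: [[0.402, 0.916, -0.001], [0.916, -0.402, 0.001], [0.0, -0.001, -1.0]]
wrist_force: [-4.9, 1.1, -0.4]
grip_width: 0.241
phi 138.2 r 0.0698 z 0.1606
[0.4, 0.09, 0] [0, 0, -0.0]
[0.78, 0.25, 0] [0, 0, -0.0]
[1.15, 0.43, 0] [0, 0, -0.0]
[1.5, 0.64, 0] [0, 0, -0.0]
[1.85, 0.86, 0] [0, 0, -0.0]
[2.18, 1.1, 0] [0, 0, -0.0]
[2.49, 1.37, 0] [0, 0, -0.0]
[2.79, 1.65, 0] [0, 0, -0.0]
[3.07, 1.94, 0] [0, 0, -0.0]
[3.33, 2.26, 0] [0, 0, -0.0]
[3.58, 2.59, 0] [0, 0, -0.0]
[3.81, 2.93, 0] [0, 0, -0.0]
```

```bash
python3 -m jog '{"xyz":[[0.4,0.09,0],[0.78,0.25,0],[1.15,0.43,0],[1.5,0.64,0],[1.85,0.86,0],[2.18,1.1,0],[2.49,1.37,0],[2.79,1.65,0],[3.07,1.94,0],[3.33,2.26,0],[3.58,2.59,0],[3.81,2.93,0]],"rot":[[0,0,0],[0,0,0],[0,0,0],[0,0,0],[0,0,0],[0,0,0],[0,0,0],[0,0,0],[0,0,0],[0,0,0],[0,0,0],[0,0,0]]}' ; python3 plan.py -0.7 0 12 .0704
```

```text
time_s: 18.0
tcp_pos: [0.5214, 0.0893, 0.1607]
tool_rot: [[0.402, 0.916, -0.0], [0.916, -0.402, -0.0], [-0.0, -0.0, -1.0]]
wrist_force: [-2.8, 0.8, -7.2]
grip_width: 0.24
phi 97.5 r 0.0696 z 0.1607
[0.27, 0.32, 0] [0, 0, -0.0]
[0.45, 0.68, 0] [0, 0, -0.0]
[0.61, 1.06, 0] [0, 0, -0.0]
[0.75, 1.45, 0] [0, 0, -0.0]
[0.87, 1.84, 0] [0, 0, -0.0]
[0.96, 2.24, 0] [0, 0, -0.0]
[1.02, 2.65, 0] [0, 0, -0.0]
[1.07, 3.06, 0] [0, 0, -0.0]
[1.09, 3.47, 0] [0, 0, -0.0]
[1.09, 3.88, 0] [0, 0, -0.0]
[1.06, 4.29, 0] [0, 0, -0.0]
[1.01, 4.69, 0] [0, 0, -0.0]
```

```bash
python3 -m jog '{"xyz":[[0.25,0.32,0.02],[0.45,0.68,0.02],[0.61,1.06,0.02],[0.75,1.45,0.02],[0.87,1.84,0.02],[0.96,2.24,0.02],[1.02,2.65,0.02],[1.07,3.06,0.02],[1.09,3.47,0.02],[1.09,3.88,0.02],[1.06,4.29,0.02],[1.01,4.69,0.02]],"rot":[[0,0,0],[0,0,0],[0,0,0],[0,0,0],[0,0,0],[0,0,0],[0,0,0],[0,0,0],[0,0,0],[0,0,0],[0,0,0],[0,0,0]]}' ; python3 plan.py -0.7 0 12 .0704
```

```text
time_s: 19.0
tcp_pos: [0.5682, 0.0788, 0.1607]
tool_rot: [[0.403, 0.915, -0.0], [0.915, -0.403, -0.001], [-0.001, -0.0, -1.0]]
wrist_force: [-4.6, -4.4, -2.4]
grip_width: 0.241
phi 57.2 r 0.0696 z 0.1607
[-0.0, 0.42, 0] [0, 0, -0.0]
[-0.1, 0.81, 0] [0, 0, -0.0]
[-0.22, 1.21, 0] [0, 0, -0.0]
[-0.37, 1.59, 0] [0, 0, -0.0]
[-0.54, 1.96, 0] [0, 0, -0.0]
[-0.73, 2.33, 0] [0, 0, -0.0]
[-0.94, 2.68, 0] [0, 0, -0.0]
[-1.17, 3.02, 0] [0, 0, -0.0]
[-1.42, 3.35, 0] [0, 0, -0.0]
[-1.69, 3.66, 0] [0, 0, -0.0]
[-1.97, 3.95, 0] [0, 0, -0.0]
[-2.27, 4.23, 0] [0, 0, -0.0]
```

```bash
python3 -m jog '{"xyz":[[-0.02,0.42,0],[-0.1,0.81,0],[-0.22,1.21,0],[-0.37,1.59,0],[-0.54,1.96,0],[-0.73,2.33,0],[-0.94,2.68,0],[-1.17,3.02,0],[-1.42,3.35,0],[-1.69,3.66,0],[-1.97,3.95,0],[-2.27,4.23,0]],"rot":[[0,0,0],[0,0,0],[0,0,0],[0,0,0],[0,0,0],[0,0,0],[0,0,0],[0,0,0],[0,0,0],[0,0,0],[0,0,0],[0,0,0]]}' ; python3 plan.py -0.7 0 12 .0704; python3 -c "
from station import ctrl
print(ctrl.get_state()['joint_pos'].round(1))"
```

```text
time_s: 20.0
tcp_pos: [0.5971, 0.0413, 0.1606]
tool_rot: [[0.403, 0.915, -0.002], [0.915, -0.403, -0.0], [-0.001, -0.002, -1.0]]
wrist_force: [-9.3, -0.4, 0.7]
grip_width: 0.243
phi 17.5 r 0.0699 z 0.1606
[-0.28, 0.3, 0] [0, 0, -0.0]
[-0.61, 0.54, 0] [0, 0, -0.0]
[-0.96, 0.77, 0] [0, 0, -0.0]
[-1.31, 0.97, 0] [0, 0, -0.0]
[-1.68, 1.15, 0] [0, 0, -0.0]
[-2.06, 1.31, 0] [0, 0, -0.0]
[-2.45, 1.45, 0] [0, 0, -0.0]
[-2.84, 1.56, 0] [0, 0, -0.0]
[-3.24, 1.65, 0] [0, 0, -0.0]
[-3.65, 1.72, 0] [0, 0, -0.0]
[-4.06, 1.77, 0] [0, 0, -0.0]
[-4.47, 1.79, 0] [0, 0, -0.0]
[-18.4  51.   24.3  86.1 -25.2  48.6  -8.9]
```

```bash
python3 -m jog '{"xyz":[[-0.31,0.27,0],[-0.64,0.52,0],[-0.98,0.74,0],[-1.33,0.94,0],[-1.7,1.12,0],[-2.07,1.27,0],[-2.46,1.41,0],[-2.85,1.52,0],[-3.24,1.61,0],[-3.64,1.68,0],[-4.05,1.72,0],[-4.46,1.74,0]],"rot":[[0,0,0],[0,0,0],[0,0,0],[0,0,0],[0,0,0],[0,0,0],[0,0,0],[0,0,0],[0,0,0],[0,0,0],[0,0,0],[0,0,0]]}' ; python3 plan.py -0.7 0 12 .0701
```

```text
time_s: 21.0
tcp_pos: [0.5956, -0.0057, 0.1607]
tool_rot: [[0.402, 0.916, -0.0], [0.916, -0.402, 0.001], [0.001, -0.001, -1.0]]
wrist_force: [-4.6, 3.9, -2.4]
grip_width: 0.242
phi -21.7 r 0.0701 z 0.1607
[-0.41, 0.0, 0] [0, 0, -0.0]
[-0.82, -0.02, 0] [0, 0, -0.0]
[-1.22, -0.06, 0] [0, 0, -0.0]
[-1.63, -0.13, 0] [0, 0, -0.0]
[-2.02, -0.23, 0] [0, 0, -0.0]
[-2.42, -0.34, 0] [0, 0, -0.0]
[-2.8, -0.48, 0] [0, 0, -0.0]
[-3.18, -0.64, 0] [0, 0, -0.0]
[-3.54, -0.82, 0] [0, 0, -0.0]
[-3.9, -1.03, 0] [0, 0, -0.0]
[-4.24, -1.25, 0] [0, 0, -0.0]
[-4.57, -1.49, 0] [0, 0, -0.0]
```

```bash
python3 -m jog '{"xyz":[[-0.41,0,0],[-0.82,-0.02,0],[-1.22,-0.06,0],[-1.63,-0.13,0],[-2.02,-0.23,0],[-2.42,-0.34,0],[-2.8,-0.48,0],[-3.18,-0.64,0],[-3.54,-0.82,0],[-3.9,-1.03,0],[-4.24,-1.25,0],[-4.57,-1.49,0]],"rot":[[0,0,0],[0,0,0],[0,0,0],[0,0,0],[0,0,0],[0,0,0],[0,0,0],[0,0,0],[0,0,0],[0,0,0],[0,0,0],[0,0,0]]}' ; python3 plan.py -0.7 0 12 .0702
```

```text
time_s: 22.0
tcp_pos: [0.5636, -0.0418, 0.1607]
tool_rot: [[0.402, 0.916, 0.0], [0.916, -0.402, 0.0], [0.0, 0.0, -1.0]]
wrist_force: [-0.3, 6.2, -3.0]
grip_width: 0.24
phi -62.0 r 0.0704 z 0.1607
[-0.3, -0.28, 0] [0, 0, -0.0]
[-0.6, -0.56, 0] [0, 0, -0.0]
[-0.88, -0.86, 0] [0, 0, -0.0]
[-1.14, -1.17, 0] [0, 0, -0.0]
[-1.39, -1.5, 0] [0, 0, -0.0]
[-1.61, -1.84, 0] [0, 0, -0.0]
[-1.82, -2.2, 0] [0, 0, -0.0]
[-2.0, -2.56, 0] [0, 0, -0.0]
[-2.16, -2.94, 0] [0, 0, -0.0]
[-2.3, -3.32, 0] [0, 0, -0.0]
[-2.42, -3.71, 0] [0, 0, -0.0]
[-2.52, -4.11, 0] [0, 0, -0.0]
```

```bash
python3 -m jog '{"xyz":[[-0.3,-0.28,0],[-0.6,-0.56,0],[-0.88,-0.86,0],[-1.14,-1.17,0],[-1.39,-1.5,0],[-1.61,-1.84,0],[-1.82,-2.2,0],[-2.0,-2.56,0],[-2.16,-2.94,0],[-2.3,-3.32,0],[-2.42,-3.71,0],[-2.52,-4.11,0]],"rot":[[0,0,0],[0,0,0],[0,0,0],[0,0,0],[0,0,0],[0,0,0],[0,0,0],[0,0,0],[0,0,0],[0,0,0],[0,0,0],[0,0,0]]}' ; python3 - <<'E'
import numpy as np
from station import ctrl
from h import C
p=ctrl.get_state()["tcp_pos"];a=np.degrees(np.arctan2(p[1]-C[1],p[0]-C[0]));print("left to -140.4-1.5:",np.radians(a+141.9))
E
python3 plan.py -0.69 0 11 .0702
```

```text
time_s: 23.0
tcp_pos: [0.5155, -0.0486, 0.1607]
tool_rot: [[0.402, 0.915, 0.0], [0.915, -0.402, -0.0], [-0.0, 0.0, -1.0]]
wrist_force: [3.3, 1.1, -2.3]
grip_width: 0.244
left to -140.4-1.5: 0.691099941827445
phi -102.3 r 0.0705 z 0.1607
[-0.04, -0.44, 0] [0, 0, -0.0]
[-0.09, -0.88, 0] [0, 0, -0.0]
[-0.11, -1.32, 0] [0, 0, -0.0]
[-0.1, -1.76, 0] [0, 0, -0.0]
[-0.06, -2.2, 0] [0, 0, -0.0]
[0.0, -2.63, 0] [0, 0, -0.0]
[0.09, -3.06, 0] [0, 0, -0.0]
[0.21, -3.49, 0] [0, 0, -0.0]
[0.36, -3.9, 0] [0, 0, -0.0]
[0.53, -4.31, 0] [0, 0, -0.0]
[0.72, -4.7, 0] [0, 0, -0.0]
```

```bash
python3 -m jog '{"xyz":[[-0.05,-0.44,0],[-0.09,-0.88,0],[-0.11,-1.32,0],[-0.1,-1.76,0],[-0.06,-2.2,0],[0,-2.63,0],[0.09,-3.06,0],[0.21,-3.49,0],[0.36,-3.9,0],[0.53,-4.31,0],[0.72,-4.7,0],[0.72,-4.7,0]],"rot":[[0,0,0],[0,0,0],[0,0,0],[0,0,0],[0,0,0],[0,0,0],[0,0,0],[0,0,0],[0,0,0],[0,0,0],[0,0,0],[0,0,0]]}' ; python3 -m jog '{"xyz":[[0,0,0],[0,0,0],[0,0,0],[0,0,0]],"rot":[[0,0,0],[0,0,0],[0,0,0],[0,0,0]]}' >/dev/null; python3 look.py g1 0 0; python3 - <<'E'
import cv2,numpy as np
from station import ctrl
print(ctrl.get_state()["dq"].round(2))
a=cv2.imread("pics/e3b.png")[60:340,200:480];b=cv2.imread("pics/g1.png")[60:340,200:480]
cv2.imwrite("pics/cmp2.png",cv2.resize(np.hstack([a,b]),(800,400)))
t=ctrl.grab_frame("top")[:,:,::-1];cv2.imwrite("pics/top9.png",t)
E
```

```text
time_s: 24.0
tcp_pos: [0.4745, -0.0223, 0.1606]
tool_rot: [[0.402, 0.916, -0.002], [0.916, -0.402, 0.001], [-0.0, -0.002, -1.0]]
wrist_force: [-6.1, -0.8, 4.2]
grip_width: 0.24
g1 t 24.33 phi -142.5 r 70.3 psi 66 q7 3 Frad 5.2 Ftan -2.2 Fz 3.8 z 0.1606 w 0.244
hough [(372, 130, 77, 0.158, 0.1645, 2.5), (372, 130, 97, 0.1855, 0.1645, 2.5), (360, 126, 93, 0.1805, 0.15, 6.2)]
{'uv': [370.9, 132.0], 'd': 75.1, 'zsize': 0.154, 'zpos': 0.1635, 'res': 0.8, 'q': 0.97}
[-0.02 -0.07 -0.06 -0.04 -0.13  0.03  0.  ]
```

View pics/cmp2.png

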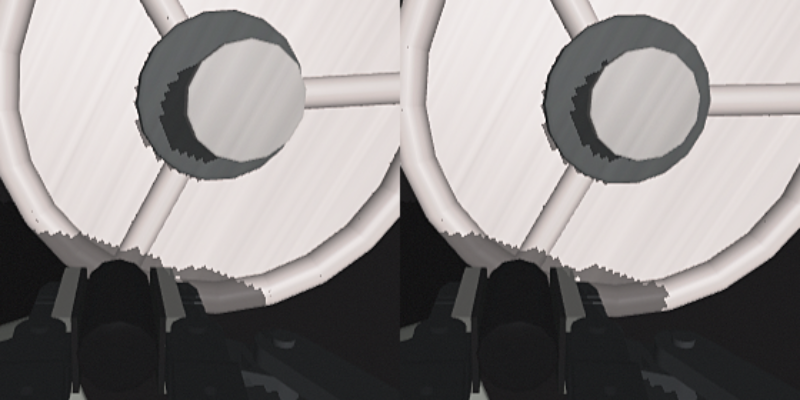

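View pics/top9.png

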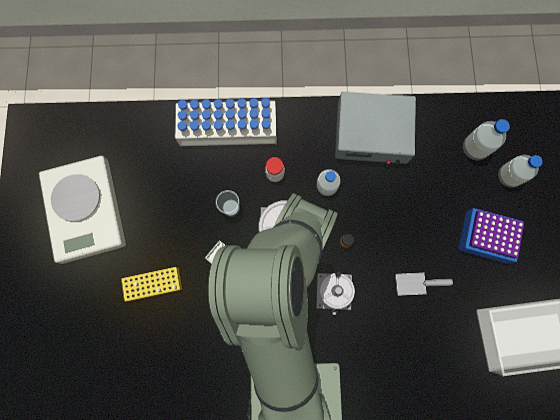

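The spindle sank a further 10 mm or so (zpos 0.174 → 0.1635, disc 82.5 → 75 px) and the knob is between the pads. In the top view everything else stands where it was: beaker (228,203), jar (275,168), bottle (328,182), pot (347,241), rack (151,284). The arm is at rest, so I hand in.

```bash
python3 -c "
from station import ctrl
s=ctrl.get_state();print(s['time_s'],s['grip_width'],s['wrist_force'].round(1));ctrl.close_job()"
```

```text
24.4333 0.2435822320857657 [-4.9 -0.1  3.5]
the job is handed in; nothing more can be done
```

I gripped the crank knob of the larger vessel and turned the wheel about 3.9 rad backward until the spindle dropped. I stopped there, turned it about 362° forward and handed in at 24.4 s with the knob still held.

- **Drop:** it came within the last 0.1 rad step. The measured height of the spindle top fell 7–9 mm over that step (given: 10 mm), and a before/after picture shows it clearly.
- **Forward turn:** the spindle sank by about 10.5 mm judged by its position in the picture, or 12 mm judged by its apparent size. The expected figure is 10 mm.
- **At hand-in:** the joints were at rest, the opening was about 20.8 mm on the 22 mm knob, and the wrist force was about 6 N. The highest reading I saw was about 15 N.
- **Other things on the bench:** in the last top view they stand where they were. The weigh boat is partly hidden behind the arm in that view, so I could only see part of it.
- **Checks that failed or disagreed:**
  - My first spindle detector missed the disc once it overlapped the hub edge, so I replaced it.
  - The new detector missed it at one half-sunlit step; I judged that step by eye and a Hough circle.
  - The Hough circles were noisy.
  - The two height estimates differed by 5–9 mm in absolute level late in the job, so I relied on their changes.

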